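# Hang the dip basket in the wash tank and draw it tight with the cam lock

### The arm

A 6-joint arm with a two-finger parallel gripper is mounted at the origin on a cart in front of the work surface, level with it; the furniture and walls round the work are solid. World frame = base frame: x ahead of the robot, y to its left, z up, the work surface at z = 0. Lengths are in m, angles in degrees, forces in N, time in s.
With the tool pointing down it reaches from about 0.25 to 0.775 m from the base axis. Payload 4 kg.
Tool frame: the origin (TCP) lies on the centre line of the jaws, within the pads' length; the fingertips stand 19 mm ahead of it and the grasp point (between the pads) is the TCP; z points along the fingers, y is the direction in which the jaws open and shut (so a half turn about z gives the same grasp; the last joint's range is limited). The gripper opens to 85 mm and grips with 20 to 120 N. Pads are 22 mm wide; open, the fingers measure 114 mm over their backs; the gripper's body (76 mm by 85 mm) begins 54 mm behind the grasp point. The pads swing forward as they close: fully open they stand 13 mm farther back than shut.
Start: joints at [-80.506, 4.996, 78.535, -0, 96.463, -5.907], TCP at [0.146, -0.53, 0.25] pointing down, gripper open.
Joint ranges: [-177.83, 177.83], [-43.37, 116.18], [15.69, 146.23], [-61.86, 241.86], [9.47, 152.12], [-147.06, 147.06]. Speed limits (degrees/s): [159.86, 159.86, 180, 180, 180, 180].

### API

Orientations are given as [roll, pitch, yaw] about the fixed x, y, z axes, in that order (R = Rz(yaw) Ry(pitch) Rx(roll)).
In Python, from bench import bot, imaging gives the robot as it stands.
- The arm moves only by the tool arm_command, never from a script. Its argument "motion" is a list of rows, each an object with "linear": the shift along the tool's x, y, z in cm, a list of three; "turn": the turn about the tool's z in rad. In form: [{"linear": [dx, dy, dz], "turn": turn}, ...]. A call has 1 to 5 rows; each row is the pose to reach, as a shift and turn from the pose commanded when the call began, along the tool's axes at that moment; what a row does not reach only later rows make up. A row lasts 1/12 s, in which the tool goes at most 41.7 mm and 7.16 degrees, less where a joint would pass 70% of its speed; a pose out of reach is approached as far as the arm can. A call with a gripper value outside its range is refused whole. "hand" is the closure in counts, from 0 (fully open) to 255 (shut), set as the call begins (left out, the last holds). The fingers move at their own pace and stop on an object; the grip force is fixed at half the most. Time passes only in rows, so rows that repeat a pose let the fingers close. It gives the time, the measured TCP pose, the force and the opening at its end, in the units of the state.
- bot.state(): the state, without advancing time (a new reading comes with each control period).
- imaging.read_camera(name): name is "side" or "top"; returns a dict with "img" (384x512x3 uint8, red, green, blue), "z_map" (384x512 float32, m along the optical axis (not along the pixel's ray), 0 where there is no reading), "mtx" (3x3 intrinsics, pixels), "camera_from_world" (4x4, takes a point from world to camera coordinates). Camera axes: x right, y down, z forward; pixel columns grow to the right and rows downward; lengths in m; the calibration is good to about 2 mm. A picture is of the moment at which its call begins.
- bot.finish_job(): hands the job in, once; it reports no verdict.
The state is a dict: "time_s": time; "joint_pos": joint angles; "joint_vel": joint speeds; "joint_torque": joint torques, N m; "position": TCP position; "ee_rot": TCP orientation; "wrist_force": force on the tool from outside, world axes, zero at the start; "ft_torque": the same for the moment, N m; "gripper_width": finger opening in m.
Only numpy, scipy, OpenCV 4.12 (cv2) and the standard library are available. Lean on these libraries where they do the work, as an engineer would, in place of code of your own. Each camera call takes 0.05 s, during which the arm holds its last target. There are 200 camera calls.

### The job

Hang the dip basket in the wash tank by hooking its bent lip over the front rim, between the two ears, so that its headed stud drops into the open notch of the cam lock, and let go of it. Then turn the cam lock clockwise by its wing until the curved slot has drawn the stud firmly tight and the basket's back plate is flush with the wall, but do not force it beyond that. Leave the loose bearing beside the tank where it is.

Things in the scene. Friction and masses are not known exactly. Their poses are not given: they have to be found in the camera images.
- basket: Loose steel basket, 0.28-0.44 kg, 75 (x) x 90 (y) x 64 mm. Origin: centre of underside, z up. On its -x side a back plate, outer face x = -40, rises to a lip 90 wide (y): bridge underside z = 75, then two outer prongs (inner face x = -51, outer -55, y = +-29 to 45) down to z = 59. Gap 11 mm. Between the prongs a tongue 20 wide slopes 30 deg down to -x, end x = -74, z = 67, carrying the stud.
- basket_handle (a point): Middle of the basket's handle bar, 116 mm above its underside, at x = y = 0 of the basket: a level bar along the basket's y, 12 mm thick (x), 18 high, 84 long, standing 43 mm clear of the basket walls. Axes as the basket's.
- stud (a point): Middle of the stud's neck, at basket (-64.6, 0, 59.6) mm. The stud stands square under the tongue, pointing down and toward +x, 30 deg from the basket's vertical: neck 7 mm across and 13.5 long, below it a head 13 mm across, 4 thick. Axes as the basket's.
- tank: Fixed open metal tank, 160 (x) x 160 (y) x 110 mm high, wall 5 mm. Origin: centre of underside. Front wall (toward the robot) at x = -80 to -75; on its rim two ears 14 mm high, inner faces y = +-48.5. Basket hung in place: same yaw as the tank, its origin at tank y = 0, z = 35, x = -29 (loosest) to -35 (back plate flush on the wall, tight). Loose it hangs about 5 deg crooked until drawn tight.
- cam_lock: Fixed pedestal before the tank's front wall, yaw as the tank's, at tank x about -115 (up to 1.2 mm either way, so the angle where it gets tight must be felt). Origin: on the table below the middle of the cam plate, whose top there is 89 mm high. The cam axis leans 30 deg from vertical toward pedestal -x (the robot's side), so the wing is best gripped with the tool along that axis.
- cam_grip (a point): Centre of the wing on the cam axis, 31.5 mm along the axis above the cam plate (34 mm radius, 5 thick). z: the tilted cam axis, pointing out; y: along the wing, turns with it. Wing: bar 12 (x) x 46 (y) x 22 (z) mm, its underside 20.5 mm off the plate. At joint 0 the x axis, across the wing, points up the slope, to the tank.
- cam (a joint): Angle of the cam (rad), 0 to 3.1, grows clockwise as seen from the wing. 0 to 0.3: notch faces the tank and takes the stud from above. The rim passes behind the neck from 0.9, pulls in 5 mm a rad from 1.3, and is tight between about 2.3 and 3.0 with the torque climbing to about 0.4 N m; past about 1 N m it is being forced. It stays where it is left (friction 0.06 N m). Needs two or more grasps.
- bearing_sealed_40: Loose ball bearing lying flat on the table, 42 mm across, 14 mm high, origin under its centre. A bystander: leave it where it is.

How it is judged (in metres and radians):
On the way, in this order (a step that is already met when the one before it is completed fails the run):
1. the basket hangs by its lip on the tank's front rim, let go, with the cam still open (x of basket in the frame of tank between -0.044 and -0.02 m and y of basket in the frame of tank between -0.008 and 0.008 m and z of basket in the frame of tank between 0.027 and 0.041 m and contact force between the fingers and basket below 0.3 N and value of joint cam below 0.9 rad), for 0.2 s.
2. the cam has drawn the stud tight (x of basket in the frame of tank between -0.044 and -0.02 m and y of basket in the frame of tank between -0.008 and 0.008 m and z of basket in the frame of tank between 0.027 and 0.041 m and contact force between basket and cam_lock above 12 N and value of joint cam above 1.9 rad and angle between basket's own z axis and vertical below 0.025 rad and angle between the x axis of basket and the x axis of tank, either way round below 0.05 rad), for 0.2 s.
At the end, for the whole second after the job is handed in: The basket hangs on the front rim (8 mm sideways), at rest, upright within 1.4 deg and square to the tank within 3 deg, and the turned cam (beyond 1.9 rad) holds its stud with more than 12 N (all of step 2 and linear speed of basket below 0.02 m/s); the robot touches nothing.
It fails at once if the cam was forced: more than 100 N between cam lock and basket (contact force between basket and cam_lock above 100 N).
It fails at once if the bearing beside the tank was shifted by more than 20 mm (distance of bearing_sealed_40 from where it was at the start of the episode above 0.02 m).
It also fails if it takes over 69 s, if anything falls off the work surface, if the arm or the gripper's body presses on something with over 40 N, if the wrist force passes 120 N, or if a joint passes its speed limit or range.

## Working session

There is one attempt and no reset: what is moved stays moved. The work goes in short steps, Python scripts to look and compute and a tool call to move; the robot and the scene stay as the last step left them, time stands still between calls to the robot, and variables do not carry over. Pictures are saved under pics/ and viewed, about 8 in all and at most 12, crops included, and the job is handed in when it is done.

Besides the shell and the picture viewer there is one more tool, called after "Emit:" in YAML: its name, and indented under it one key for each argument. arm_command: Moves the arm, as the interface text tells. Its arguments: {"type":"object","properties":{"motion":{"type":"array"},"hand":{"type":"number"}},"required":["motion"]}

```bash
ls; mkdir -p pics
cat > h.py <<'E'
import numpy as np, cv2
from bench import bot, imaging
def snap(cam,fn):
    d=imaging.read_camera(cam); np.savez(''+cam+'.npz',**d)
    cv2.imwrite('pics/'+fn,cv2.cvtColor(d['img'],cv2.COLOR_RGB2BGR)); return d
def world(d,u,v):
    z=d['z_map'][int(round(v)),int(round(u))]; K=d['mtx']
    p=np.array([(u-K[0,2])/K[0,0]*z,(v-K[1,2])/K[1,1]*z,z,1]); return (np.linalg.inv(d['camera_from_world'])@p)[:3]
def cloud(d):
    z=d['z_map'];K=d['mtx'];v,u=np.mgrid[:z.shape[0],:z.shape[1]]
    P=np.stack([(u-K[0,2])/K[0,0]*z,(v-K[1,2])/K[1,1]*z,z,np.ones_like(z)],-1)
    W=(P@np.linalg.inv(d['camera_from_world']).T)[...,:3]; W[z==0]=np.nan; return W
E
python3 - <<'E'
from h import *
a=snap('top','t0.png');b=snap('side','s0.png')
im=np.hstack([cv2.imread('pics/t0.png'),cv2.imread('pics/s0.png')])
for d in(a,b):
    T=np.linalg.inv(d['camera_from_world']);print(T.round(3),d['mtx'].round(1))
print(bot.state())
E
```

```text
pics
[[-0.022 -0.991  0.132  0.377]
 [-1.     0.021 -0.006  0.257]
 [ 0.003 -0.132 -0.991  0.951]
 [ 0.     0.     0.     1.   ]] [[359.6   0.  255.1]
 [  0.  359.6 194.3]
 [  0.    0.    1. ]]
[[ 0.993 -0.082  0.084  0.444]
 [-0.117 -0.655  0.747 -0.377]
 [-0.006 -0.751 -0.66   0.662]
 [ 0.     0.     0.     1.   ]] [[443.3   0.  255.6]
 [  0.  443.3 193.9]
 [  0.    0.    1. ]]
{'time_s': 0.1, 'joint_pos': array([-8.05068668e+01,  5.03781892e+00,  7.86177542e+01, -3.57264301e-04,
        9.64637069e+01, -5.90803445e+00]), 'joint_vel': array([ 0.027546  , -0.08000871, -0.31712005,  0.04611521,  0.04498737,
        0.08988482]), 'joint_torque': array([ 2.17501285e-03, -3.53014898e+01, -3.14217246e+01, -8.50873062e-05,
        7.98890454e-03,  3.81588904e-06]), 'position': array([ 0.14598306, -0.52983743,  0.24921328]), 'ee_rot': array([-1.79881317e+02, -1.19245281e-02,  1.54011154e+01]), 'wrist_force': array([ 0.26641055, -0.03495611,  1.0232947 ]), 'ft_torque': array([-0.04161327,  0.01202882, -0.00105338]), 'gripper_width': 0.08537290737096832}
```

View pics/t0.png

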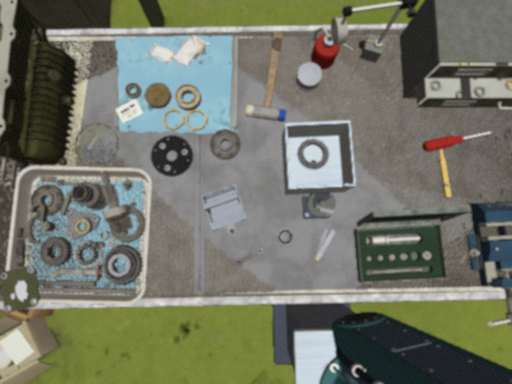

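View pics/s0.png

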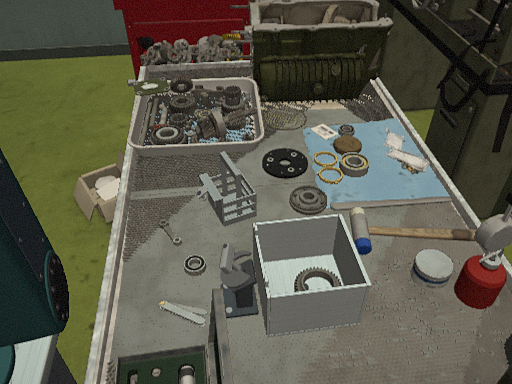

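The top view shows the tank at about (320,155), the pedestal at (320,205), the basket at (224,207) and the bearing at (285,237). Next I'll look at enlarged crops and fit the geometry from depth.

Run:
```python
from h import *
a=np.load('top.npz');b=np.load('side.npz')
t=cv2.imread('pics/t0.png')[110:250,195:365];cv2.imwrite('pics/t0c.png',cv2.resize(t,None,fx=4.5,fy=4.5,interpolation=cv2.INTER_CUBIC))
s=cv2.imread('pics/s0.png')[145:335,150:380];cv2.imwrite('pics/s0c.png',cv2.resize(s,None,fx=3,fy=3,interpolation=cv2.INTER_CUBIC))
W=cloud(a)
# tank rim / floor band
def band(lo,hi,box):
    m=(W[...,2]>lo)&(W[...,2]<hi); n=np.zeros_like(m);u0,u1,v0,v1=box;n[v0:v1,u0:u1]=1;return W[m&n]
P=band(.095,.14,(270,370,110,195));print('rim',len(P),P.min(0),P.max(0),cv2.minAreaRect(P[:,:2].astype(np.float32)*1000))
for lo,hi in((.1,.14),(.04,.08),(.03,.14)):
    P=band(lo,hi,(195,250,175,240));print('bask',lo,len(P),P.min(0) if len(P) else 0,P.max(0) if len(P) else 0,cv2.minAreaRect(P[:,:2].astype(np.float32)*1000) if len(P)>3 else 0)
P=band(.105,.16,(295,350,188,225));print('wing',len(P),P.mean(0),P.min(0),P.max(0),cv2.minAreaRect(P[:,:2].astype(np.float32)*1000))
```

```text
rim 895 [0.48747434 0.01323771 0.09520381] [0.6660529  0.1761496  0.12571054] ((576.6375732421875, 94.26207733154297), (177.38328552246094, 160.65072631835938), 1.4340856075286865)
bask 0.1 215 [0.45491862 0.29187372 0.10233006] [0.49112188 0.37293297 0.12837234] ((473.0693664550781, 332.7367248535156), (12.307151794433594, 83.1106185913086), 18.09764289855957)
bask 0.04 475 [0.40042561 0.27288375 0.04060082] [0.52234312 0.38627236 0.07999196] ((455.3039855957031, 326.73150634765625), (113.26840209960938, 89.99197387695312), 18.424959182739258)
bask 0.03 798 [0.40042561 0.27288375 0.03023097] [0.52234312 0.38627236 0.12837234] ((455.3039855957031, 326.73150634765625), (113.26840209960938, 89.99197387695312), 18.424959182739258)
wing 164 [0.45547162 0.09755618 0.12163097] [0.43766277 0.06947235 0.10500183] [0.50191409 0.15750103 0.13139975] ((472.2320556640625, 112.45081329345703), (104.54894256591797, 34.486934661865234), 42.758392333984375)
```

View pics/t0c.png

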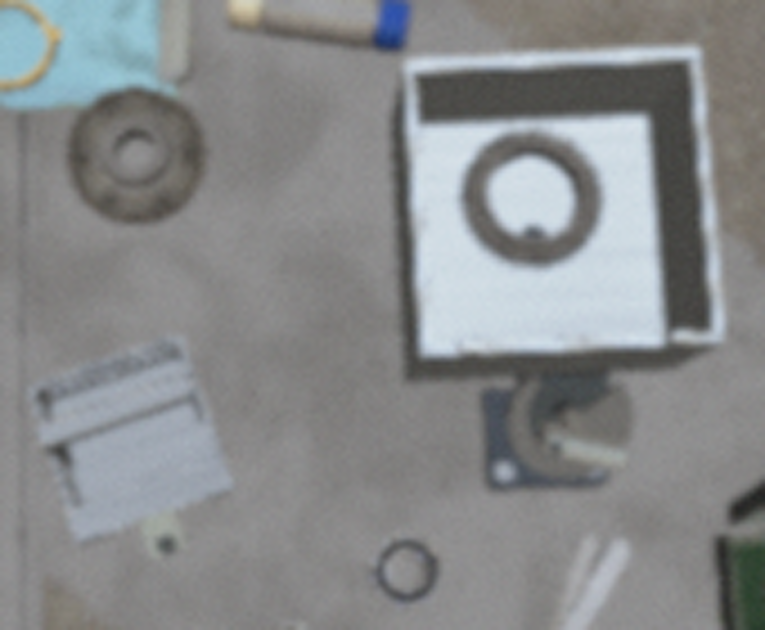

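View pics/s0c.png

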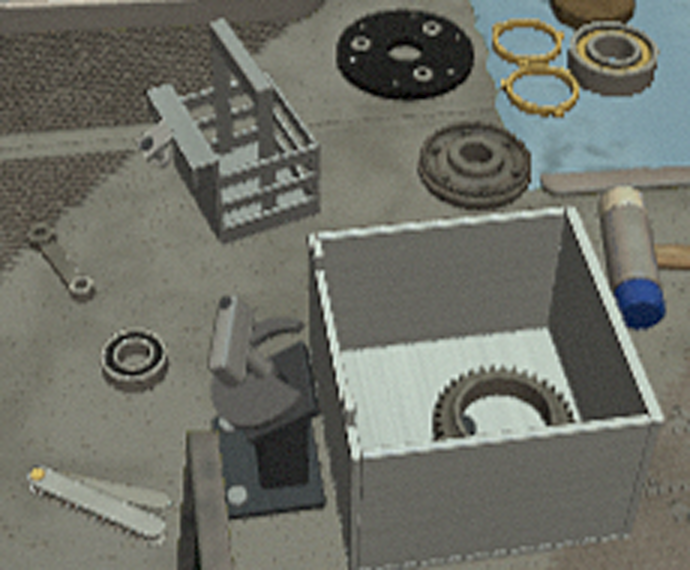

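Basket yaw is about 18°. The tool can't be tilted through this interface, so I plan to push the wing ends with closed fingers. Now a finer fit of the tank, wing and bearing.

```bash
cat >> h.py <<'E'
def rel(p,yaw):
    s=bot.state();P=s['position'];y=s['ee_rot'][2];R=np.radians(y)
    d=np.array(p)-P;x=np.array([np.cos(R),np.sin(R),0]);yy=np.array([np.sin(R),-np.cos(R),0])
    t=(y-yaw+180)%360-180
    return (np.array([d@x,d@yy,-d[2]])*100).round(2),np.radians(t).round(3)
E
python3 - <<'E'
from h import *
A={c:cloud(np.load(c+'.npz')) for c in('top','side')}
for c,W in A.items():
    m=(W[...,2]>.102)&(W[...,2]<.116)&(W[...,0]>.49)&(W[...,0]<.68)&(W[...,1]>0)&(W[...,1]<.19)
    P=W[m];print(c,'rim',len(P),P[:,2].mean(),cv2.minAreaRect(P[:,:2].astype(np.float32)*1000))
    for n,ax,lo,hi in(('front',0,.49,.52),('back',0,.64,.68),('R',1,.0,.03),('L',1,.16,.19)):
        q=P[(P[:,ax]>lo)&(P[:,ax]<hi)]
        o=1-ax; q=q[(q[:,o]>(.53 if ax else .03))&(q[:,o]<(.63 if ax else .155))]
        if len(q)>5:k=np.polyfit(q[:,o],q[:,ax],1);print(n,len(q),'mid',np.median(q[:,ax]).round(4),q[:,ax].min().round(4),q[:,ax].max().round(4),'slope deg',np.degrees(k[0]).round(2))
    m=(W[...,2]>.117)&(W[...,2]<.13)&(W[...,0]>.48)&(W[...,0]<.52)&(W[...,1]>0)&(W[...,1]<.19)
    print('ears y',np.sort(W[m][:,1]).round(3))
    m=(W[...,2]>.11)&(W[...,2]<.14)&(W[...,0]>.42)&(W[...,0]<.49)&(W[...,1]>.05)&(W[...,1]<.14)
    P=W[m];print('wing',len(P),P.mean(0),cv2.minAreaRect(P[:,:2].astype(np.float32)*1000))
    m=(W[...,2]>.104)&(W[...,2]<.135)&(W[...,0]>.42)&(W[...,0]<.55)&(W[...,1]>.28)&(W[...,1]<.4)
    P=W[m];print('handle',len(P),P[:,2].max(),cv2.minAreaRect(P[:,:2].astype(np.float32)*1000))
    m=(W[...,2]>.007)&(W[...,2]<.02)&(W[...,0]>.34)&(W[...,0]<.44)&(W[...,1]>.13)&(W[...,1]<.25)
    P=W[m];print('bearing',len(P),P.min(0),P.max(0))
W=A['top'];m=(W[...,0]<.6)&(W[...,0]>.1)&(W[...,1]<0)&(W[...,1]>-.4)
print('max z box region',np.nanpercentile(W[m&(W[...,0]>.33)][:,2],[50,99,100]))
E
```

```text
top rim 721 0.10895727210564835 ((583.6517333984375, 94.42166900634766), (163.30123901367188, 160.75328063964844), 1.5023068189620972)
front 117 mid 0.5041 0.5009 0.5076 slope deg -1.28
back 194 mid 0.6598 0.6552 0.6658 slope deg -1.35
R 119 mid 0.0183 0.014 0.0215 slope deg 1.4
L 94 mid 0.1724 0.1694 0.1752 slope deg 1.38
ears y [0.033 0.033 0.035 0.036 0.037 0.038 0.039 0.04  0.042 0.042 0.043 0.044
 0.143 0.143 0.145 0.145 0.147 0.147 0.15  0.15  0.151 0.152 0.152]
wing 143 [0.44984822 0.09297094 0.1233663 ] ((450.559814453125, 91.67456817626953), (46.06049728393555, 18.341472625732422), 77.10289001464844)
handle 214 0.1283723411243719 ((473.0693664550781, 332.7367248535156), (12.307151794433594, 83.1106185913086), 18.09764289855957)
bearing 189 [0.34650358 0.15536875 0.00718417] [0.40942636 0.24974014 0.01734263]
side rim 1644 0.10817963538219118 ((582.9437255859375, 95.2764892578125), (162.6074981689453, 163.3958282470703), 1.542731761932373)
front 185 mid 0.5036 0.5002 0.5082 slope deg -1.39
back 352 mid 0.6588 0.6547 0.6652 slope deg -1.48
R 376 mid 0.0162 0.0128 0.0216 slope deg 1.58
L 272 mid 0.1712 0.1669 0.1777 slope deg 1.59
ears y [0.032 0.032 0.033 0.033 0.034 0.034 0.034 0.034 0.034 0.035 0.035 0.036
 0.037 0.037 0.038 0.038 0.039 0.04  0.04  0.04  0.041 0.041 0.041 0.042
 0.042 0.043 0.043 0.044 0.14  0.141 0.141 0.141 0.141 0.142 0.142 0.142
 0.142 0.143 0.143 0.144 0.145 0.145 0.146 0.147 0.147 0.148 0.148 0.148
 0.149 0.15  0.151 0.151 0.153]
wing 332 [0.44976733 0.08803256 0.12175901] ((449.9906005859375, 90.48194885253906), (45.337425231933594, 19.0617618560791), 77.51847839355469)
handle 274 0.12741815320830985 ((472.2619323730469, 332.0974426269531), (12.569969177246094, 84.05770874023438), 19.382707595825195)
bearing 354 [0.34518251 0.1538609  0.00704479] [0.40963966 0.24921056 0.01746047]
max z box region [0.0032222 0.1681372 0.1764273]
```

Emit:
arm_command:
  motion:
    - {"linear": [3,-2,-1],"turn": -0.1}
    - {"linear": [5.5,-5,-3],"turn": -0.22}
    - {"linear": [8,-8,-4],"turn": -0.34}
    - {"linear": [10.5,-11,-5],"turn": -0.46}
    - {"linear": [13,-14,-5],"turn": -0.58}
  hand: 0

```text
time_s: 0.52
position: [0.2349, -0.3596, 0.3023]
ee_rot: [179.8, 0.1, 48.9]
wrist_force: [1.3, -0.2, 0.1]
gripper_width: 0.0855
```

```bash
python3 -c "
from h import *
print(bot.state()['position'],bot.state()['ee_rot'],rel([.4727,.3325,.3],108.3))"
```

```text
[ 0.23487848 -0.35964856  0.30232951] [1.79803799e+02 6.56797311e-02 4.89318055e+01] (array([ 67.81, -27.54,   0.23]), np.float64(-1.036))
```

Emit:
arm_command:
  motion:
    - {"linear": [3.7,-1.5,0],"turn": -0.12}
    - {"linear": [7.4,-3,0],"turn": -0.24}
    - {"linear": [11.1,-4.5,0],"turn": -0.36}
    - {"linear": [14.8,-6,0],"turn": -0.48}
    - {"linear": [18.5,-7.5,0],"turn": -0.6}

```text
time_s: 0.93
position: [0.3001, -0.1704, 0.2999]
ee_rot: [180.0, -0.0, 83.3]
wrist_force: [0.7, -1.0, 0.4]
gripper_width: 0.0853
```

```bash
python3 -c "
from h import *
print(rel([.4727,.3325,.3],108.3))"
```

```text
(array([ 5.196e+01,  1.128e+01, -1.000e-02]), np.float64(-0.436))
```

Emit:
arm_command:
  motion:
    - {"linear": [4,0.9,0],"turn": 0}
    - {"linear": [8,1.7,0],"turn": 0}
    - {"linear": [12,2.6,0],"turn": 0}
    - {"linear": [16,3.5,0],"turn": 0}
    - {"linear": [20,4.3,0],"turn": 0}

```text
time_s: 1.35
position: [0.3671, 0.0231, 0.3001]
ee_rot: [180.0, 0.0, 83.0]
wrist_force: [0.6, -1.1, 0.7]
gripper_width: 0.0851
```

Emit:
arm_command:
  motion:
    - {"linear": [4,0.9,0],"turn": 0}
    - {"linear": [8,1.7,0],"turn": 0}
    - {"linear": [12,2.6,0],"turn": 0}
    - {"linear": [16,3.5,0],"turn": 0}
    - {"linear": [20,4.3,0],"turn": 0}

```text
time_s: 1.77
position: [0.4342, 0.2164, 0.2997]
ee_rot: [-180.0, 0.0, 83.1]
wrist_force: [1.4, -0.4, 0.3]
gripper_width: 0.0854
```

Emit:
arm_command:
  motion:
    - {"linear": [3,0.7,0],"turn": -0.11}
    - {"linear": [6,1.4,0],"turn": -0.22}
    - {"linear": [9,2,0],"turn": -0.33}
    - {"linear": [12,2.7,0],"turn": -0.436}
    - {"linear": [12,2.7,0],"turn": -0.436}

```text
time_s: 2.18
position: [0.4761, 0.3343, 0.2972]
ee_rot: [-179.8, -0.1, 108.4]
wrist_force: [-0.3, -1.4, -0.5]
gripper_width: 0.0853
```

```bash
python3 -c "
from h import *
print(rel([.4727,.3325,.116],108.3),bot.state()['joint_pos'])"
```

```text
(array([-0.06, -0.38, 18.12]), np.float64(0.002)) [ 29.42966822   8.96746776  68.86709424   0.11193613 102.3294982
  11.04342586]
```

Emit:
arm_command:
  motion:
    - {"linear": [0,-0.3,4],"turn": 0}
    - {"linear": [0,-0.3,8],"turn": 0}
    - {"linear": [0,-0.3,12],"turn": 0}
    - {"linear": [0,-0.3,16],"turn": 0}
    - {"linear": [0,-0.3,18.1],"turn": 0}

```text
time_s: 2.6
position: [0.4697, 0.3269, 0.1129]
ee_rot: [-179.5, 0.1, 107.9]
wrist_force: [-0.9, -0.2, -0.9]
gripper_width: 0.0854
```

Emit:
arm_command:
  motion:
    - {"linear": [0,0,0],"turn": 0}
    - {"linear": [0,0,0],"turn": 0}
    - {"linear": [0,0,0],"turn": 0}

```text
time_s: 2.85
position: [0.4739, 0.3294, 0.1215]
ee_rot: [179.8, -0.0, 108.0]
wrist_force: [0.4, 0.1, -0.2]
gripper_width: 0.0855
```

Run:
```python
from h import *
print(rel([.4727,.3325,.116],108.3))
d=snap('side','s1.png')
im=cv2.imread('pics/s1.png')[130:330,150:380];cv2.imwrite('pics/s1c.png',cv2.resize(im,None,fx=3,fy=3))
```

```text
(array([ 0.33, -0.02,  0.55]), np.float64(-0.006))
```

View pics/s1c.png

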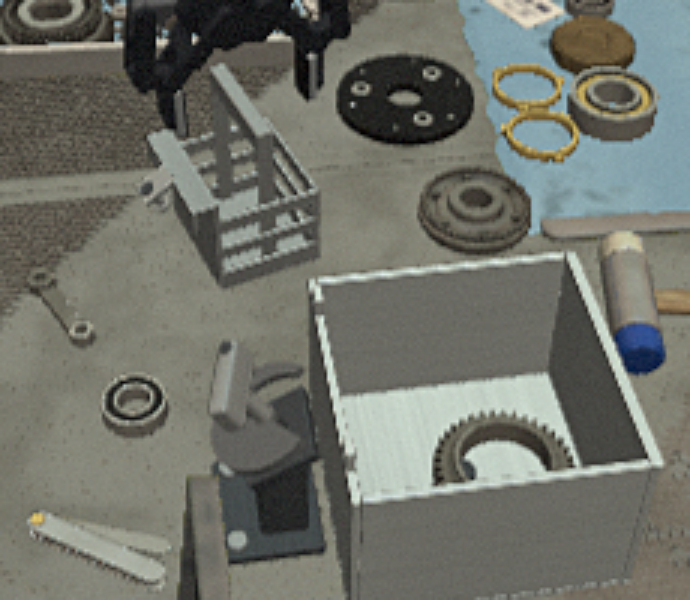

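The open fingers straddle the handle bar, which runs from about (215,70) to (270,135). I'll correct the small offset and close.

Emit:
arm_command:
  motion:
    - {"linear": [0.3,0,0.3],"turn": 0}
    - {"linear": [0.3,0,0.3],"turn": 0}
    - {"linear": [0.3,0,0.3],"turn": 0}
    - {"linear": [0.3,0,0.3],"turn": 0}

```text
time_s: 3.23
position: [0.4721, 0.3322, 0.1171]
ee_rot: [179.9, -0.0, 108.0]
wrist_force: [-0.4, -0.1, -0.5]
gripper_width: 0.0855
```

Emit:
arm_command:
  motion:
    - {"linear": [0,0,0],"turn": 0}
    - {"linear": [0,0,0],"turn": 0}
    - {"linear": [0,0,0],"turn": 0}
    - {"linear": [0,0,0],"turn": 0}
    - {"linear": [0,0,0],"turn": 0}
  hand: 255

```text
time_s: 3.65
position: [0.4718, 0.3319, 0.1162]
ee_rot: [-180.0, 0.0, 108.0]
wrist_force: [1.4, -0.1, -0.6]
gripper_width: 0.0254
```

Emit:
arm_command:
  motion:
    - {"linear": [0,0,0],"turn": 0}
    - {"linear": [0,0,0],"turn": 0}
    - {"linear": [0,0,0],"turn": 0}
    - {"linear": [0,0,0],"turn": 0}
    - {"linear": [0,0,0],"turn": 0}

```text
time_s: 4.07
position: [0.472, 0.3319, 0.1163]
ee_rot: [180.0, 0.0, 108.0]
wrist_force: [1.4, -0.6, -0.1]
gripper_width: 0.0111
```

Emit:
arm_command:
  motion:
    - {"linear": [0,0,-1],"turn": 0}
    - {"linear": [0,0,-2.5],"turn": 0}
    - {"linear": [0,0,-5],"turn": 0}
    - {"linear": [0,0,-7.5],"turn": 0}
    - {"linear": [0,0,-10],"turn": 0}

```text
time_s: 4.48
position: [0.471, 0.3316, 0.2166]
ee_rot: [-179.8, 0.0, 108.0]
wrist_force: [-0.6, 0.4, -4.0]
gripper_width: 0.0111
```

Emit:
arm_command:
  motion:
    - {"linear": [0,0,-2.5],"turn": 0}
    - {"linear": [0,0,-5],"turn": 0}
    - {"linear": [0,0,-7],"turn": 0}
    - {"linear": [0,0,-8],"turn": 0}
    - {"linear": [0,0,-8],"turn": 0}

```text
time_s: 4.9
position: [0.4724, 0.3324, 0.2995]
ee_rot: [179.7, -0.1, 108.0]
wrist_force: [0.4, 0.3, -2.4]
gripper_width: 0.0107
```

Run:
```python
from h import *
t=np.radians(1.45);o=np.array([.5818,.0948]);x=np.array([np.cos(t),np.sin(t)])
g=o-.031*x;print(g,rel([*g,.29],91.4), rel([*(g+[0,.0]),.29],91.4),bot.state()['gripper_width'])
```

```text
[0.55080993 0.09401556] (array([-25.09,   0.09,   0.95]), np.float64(0.29)) (array([-25.09,   0.09,   0.95]), np.float64(0.29)) 0.010665636972253938
```

Emit:
arm_command:
  motion:
    - {"linear": [-2,0,0],"turn": 0.05}
    - {"linear": [-5,0,0],"turn": 0.1}
    - {"linear": [-8,0,0],"turn": 0.15}
    - {"linear": [-11,0,0],"turn": 0.2}
    - {"linear": [-14,0,0],"turn": 0.25}

```text
time_s: 5.32
position: [0.5144, 0.1975, 0.2936]
ee_rot: [-179.7, 0.1, 93.6]
wrist_force: [-0.2, 0.5, -3.4]
gripper_width: 0.011
```

Run:
```python
from h import *
print(rel([.5508,.0940,.29],91.45))
```

```text
(array([-10.55,   2.99,   0.36]), np.float64(0.037))
```

Emit:
arm_command:
  motion:
    - {"linear": [-3,0.8,0],"turn": 0.01}
    - {"linear": [-6,1.6,0],"turn": 0.02}
    - {"linear": [-9,2.5,0],"turn": 0.037}
    - {"linear": [-10.5,3,0.2],"turn": 0.037}
    - {"linear": [-10.5,3,0.2],"turn": 0.037}

```text
time_s: 5.73
position: [0.5519, 0.0922, 0.2909]
ee_rot: [-179.7, 0.1, 91.2]
wrist_force: [-0.3, 0.6, -3.8]
gripper_width: 0.0113
```

Emit:
arm_command:
  motion:
    - {"linear": [0,0,0],"turn": 0}
    - {"linear": [0,0,0],"turn": 0}
    - {"linear": [0,0,0],"turn": 0}
    - {"linear": [0,0,0],"turn": 0}
    - {"linear": [0,0,0],"turn": 0}

```text
time_s: 6.15
position: [0.5515, 0.0969, 0.2943]
ee_rot: [180.0, -0.0, 91.6]
wrist_force: [0.0, 0.6, -2.7]
gripper_width: 0.0112
```

Run:
```python
from h import *
print(rel([.5508,.0940,.29],91.45))
d=snap('side','s2.png')
im=cv2.imread('pics/s2.png')[110:320,180:400];cv2.imwrite('pics/s2c.png',cv2.resize(im,None,fx=2.8,fy=2.8))
W=cloud(d)
m=(W[...,2]>.23)&(W[...,2]<.27)&(W[...,0]>.48)&(W[...,0]<.53)&(W[...,1]>0.02)&(W[...,1]<.19)
P=W[m];print('lip',len(P),P.min(0),P.max(0),np.percentile(P[:,2],[90,99]),cv2.minAreaRect(P[P[:,2]>.244][:,:2].astype(np.float32)*1000))
```

```text
(array([-0.29, -0.07,  0.43]), np.float64(0.003))
lip 1008 [0.48003098 0.04995458 0.23026218] [0.52969629 0.14283969 0.25907105] [0.25770116 0.2586557 ] ((497.6767883300781, 96.14702606201172), (35.98277282714844, 93.11019897460938), 1.9780139923095703)
```

View pics/s2c.png

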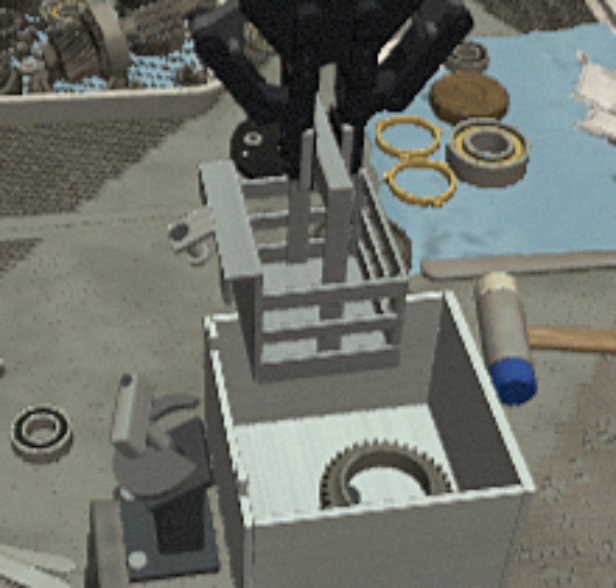

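The basket hangs level above the tank, with its lip toward the wall and the stud pointing at the cam. I'll lower it with a −3 mm sideways correction.

Emit:
arm_command:
  motion:
    - {"linear": [-0.3,-0.1,2],"turn": 0}
    - {"linear": [-0.3,-0.1,4],"turn": 0}
    - {"linear": [-0.3,-0.1,6],"turn": 0}
    - {"linear": [-0.3,-0.1,8],"turn": 0}
    - {"linear": [-0.3,-0.1,9.5],"turn": 0}

```text
time_s: 6.62
position: [0.5501, 0.0933, 0.1974]
ee_rot: [-179.9, 0.0, 91.6]
wrist_force: [-1.0, -1.3, -3.5]
gripper_width: 0.0109
```

Emit:
arm_command:
  motion:
    - {"linear": [0,0,0],"turn": 0}
    - {"linear": [0,0,0],"turn": 0}
    - {"linear": [0,0,0],"turn": 0}
    - {"linear": [0,0,0],"turn": 0}
    - {"linear": [0,0,0],"turn": 0}

```text
time_s: 7.03
position: [0.5517, 0.093, 0.2012]
ee_rot: [179.8, -0.0, 91.6]
wrist_force: [0.7, 0.5, -3.5]
gripper_width: 0.0109
```

Run:
```python
from h import *
print(rel([.5508,.0940,.151],91.45))
d=snap('side','s3.png')
im=cv2.imread('pics/s3.png')[130:320,180:380];cv2.imwrite('pics/s3c.png',cv2.resize(im,None,fx=3,fy=3))
W=cloud(d)
m=(W[...,2]>.135)&(W[...,2]<.17)&(W[...,0]>.48)&(W[...,0]<.53)&(W[...,1]>0.02)&(W[...,1]<.19)
P=W[m];t=np.percentile(P[:,2],98);print('lip',len(P),P.min(0),P.max(0),t,cv2.minAreaRect(P[P[:,2]>t-.007][:,:2].astype(np.float32)*1000))
m=(W[...,2]>.103)&(W[...,2]<.113)&(W[...,0]>.49)&(W[...,0]<.52)&(W[...,1]>0.02)&(W[...,1]<.16)
print('rim',len(W[m]),np.median(W[m][:,0]))
```

```text
(array([ 0.1 , -0.08,  5.02]), np.float64(0.002))
lip 887 [0.48014951 0.04596718 0.13564383] [0.52996885 0.13898053 0.1667417 ] 0.1655608561259707 ((498.6519470214844, 92.0312728881836), (34.06504821777344, 92.65558624267578), 2.117548942565918)
rim 134 0.505059253141655
```

View pics/s3c.png

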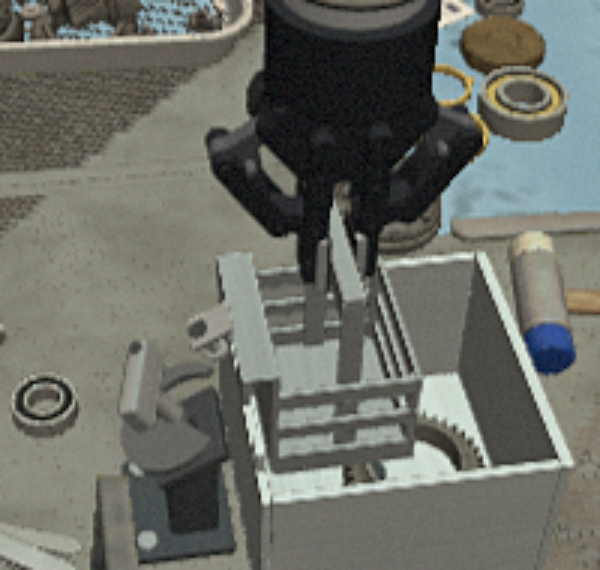

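The basket is over the rim, between the ears. Next I'll descend in small steps and watch the force.

Emit:
arm_command:
  motion:
    - {"linear": [0.1,-0.1,0.8],"turn": 0}
    - {"linear": [0.1,-0.1,1.6],"turn": 0}
    - {"linear": [0.1,-0.1,2.4],"turn": 0}
    - {"linear": [0.1,-0.1,2.8],"turn": 0}
    - {"linear": [0.1,-0.1,2.8],"turn": 0}

```text
time_s: 7.5
position: [0.5486, 0.0938, 0.1688]
ee_rot: [-179.8, 0.0, 91.5]
wrist_force: [-0.2, -0.0, -3.4]
gripper_width: 0.0109
```

Emit:
arm_command:
  motion:
    - {"linear": [0,0,0.2],"turn": 0}
    - {"linear": [0,0,0.4],"turn": 0}
    - {"linear": [0,0,0.6],"turn": 0}
    - {"linear": [0,0,0.8],"turn": 0}
    - {"linear": [0,0,0.8],"turn": 0}

```text
time_s: 7.92
position: [0.5496, 0.0938, 0.1629]
ee_rot: [-180.0, 0.0, 91.5]
wrist_force: [-0.5, 0.1, -2.6]
gripper_width: 0.0111
```

Emit:
arm_command:
  motion:
    - {"linear": [0,0,0.2],"turn": 0}
    - {"linear": [0,0,0.4],"turn": 0}
    - {"linear": [0,0,0.6],"turn": 0}
    - {"linear": [0,0,0.6],"turn": 0}
    - {"linear": [0,0,0.6],"turn": 0}

```text
time_s: 8.33
position: [0.5497, 0.0939, 0.157]
ee_rot: [-180.0, 0.0, 91.5]
wrist_force: [-0.1, -0.4, -4.1]
gripper_width: 0.0108
```

Emit:
arm_command:
  motion:
    - {"linear": [0,0,0.2],"turn": 0}
    - {"linear": [0,0,0.4],"turn": 0}
    - {"linear": [0,0,0.5],"turn": 0}
    - {"linear": [0,0,0.5],"turn": 0}
    - {"linear": [0,0,0.5],"turn": 0}

```text
time_s: 8.75
position: [0.5497, 0.0939, 0.1521]
ee_rot: [-180.0, 0.0, 91.5]
wrist_force: [-0.2, -0.5, -3.2]
gripper_width: 0.0113
```

Run:
```python
from h import *
s=bot.state();print(s['position'],s['wrist_force'],s['ft_torque'])
d=snap('side','s4.png')
im=cv2.imread('pics/s4.png')[190:310,190:350];cv2.imwrite('pics/s4c.png',cv2.resize(im,None,fx=4.5,fy=4.5,interpolation=cv2.INTER_CUBIC))
```

```text
[0.54971607 0.09386879 0.15213127] [-0.2002745  -0.48757755 -3.24315175] [ 0.06295074 -0.07056541  0.05759283]
```

View pics/s4c.png

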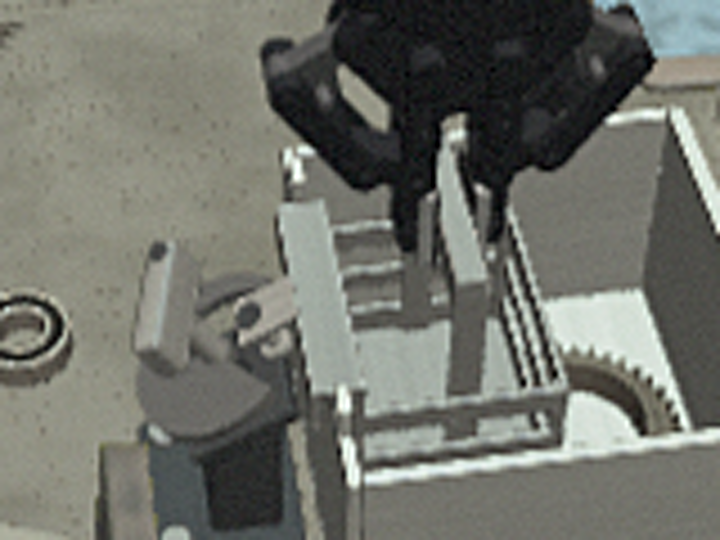

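The lip is on the rim between the ears and the stud sits in the notch at about (250,315). I'll lower until contact, then release.

Emit:
arm_command:
  motion:
    - {"linear": [0,0,0.1],"turn": 0}
    - {"linear": [0,0,0.2],"turn": 0}
    - {"linear": [0,0,0.2],"turn": 0}
    - {"linear": [0,0,0.2],"turn": 0}

```text
time_s: 9.13
position: [0.5501, 0.0939, 0.1512]
ee_rot: [179.9, 0.0, 91.5]
wrist_force: [-0.3, 0.2, 1.7]
gripper_width: 0.0109
```

Emit:
arm_command:
  motion:
    - {"linear": [0,0,0],"turn": 0}
    - {"linear": [0,0,0],"turn": 0}
    - {"linear": [0,0,0],"turn": 0}
    - {"linear": [0,0,0],"turn": 0}
    - {"linear": [0,0,0],"turn": 0}
  hand: 100

```text
time_s: 9.55
position: [0.5499, 0.0939, 0.1504]
ee_rot: [180.0, 0.0, 91.5]
wrist_force: [0.2, 0.9, 0.0]
gripper_width: 0.052
```

Emit:
arm_command:
  motion:
    - {"linear": [0,0,0],"turn": 0}
    - {"linear": [0,0,-2],"turn": 0}
    - {"linear": [0,0,-5],"turn": 0}
    - {"linear": [0,0,-8],"turn": 0}
    - {"linear": [0,0,-10],"turn": 0}

```text
time_s: 9.97
position: [0.5504, 0.0939, 0.2535]
ee_rot: [179.8, -0.0, 91.5]
wrist_force: [0.3, 0.7, -0.0]
gripper_width: 0.0518
```

Run:
```python
from h import *
s=bot.state();print(s['position'],s['wrist_force'])
d=snap('side','s5.png')
im=cv2.imread('pics/s5.png')[190:310,190:350];cv2.imwrite('pics/s5c.png',cv2.resize(im,None,fx=4.5,fy=4.5,interpolation=cv2.INTER_CUBIC))
W=cloud(d)
m=(W[...,2]>.14)&(W[...,2]<.17)&(W[...,0]>.52)&(W[...,0]<.58)&(W[...,1]>0.02)&(W[...,1]<.16)
P=W[m];print('handle',len(P),P.mean(0),P[:,2].max(),cv2.minAreaRect(P[:,:2].astype(np.float32)*1000))
m=(W[...,2]>.106)&(W[...,2]<.14)&(W[...,0]>.42)&(W[...,0]<.482)&(W[...,1]>.05)&(W[...,1]<.14)
P=W[m];print('wing',cv2.minAreaRect(P[:,:2].astype(np.float32)*1000))
```

```text
[0.55041385 0.09393319 0.25345398] [ 0.2748918   0.73624378 -0.03112932]
handle 440 [0.55504182 0.08825946 0.15289469] 0.15834387439802 ((555.9894409179688, 95.54052734375), (13.187469482421875, 87.14176177978516), 1.1171571016311646)
wing ((461.0772705078125, 88.0232925415039), (46.471214294433594, 41.876190185546875), 77.67933654785156)
```

View pics/s5c.png

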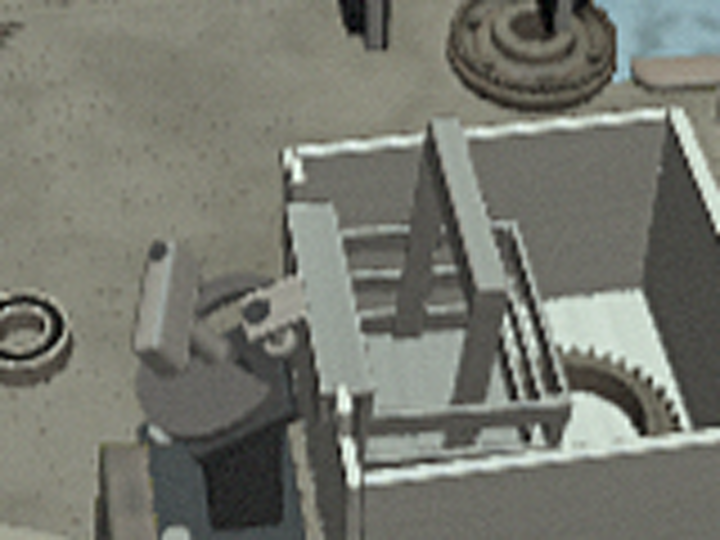

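The basket hangs loose and slightly crooked, with the stud in the notch at about (260,315) and the wing at (165,300). Next I'll work out the finger poses for pushing the wing ends.

```bash
cat >> h.py <<'E'
T0=np.radians(1.45);RT=np.array([[np.cos(T0),-np.sin(T0),0],[np.sin(T0),np.cos(T0),0],[0,0,1]])
G=np.array([.451,.0915,.1163])
def fing(th,end,clear,z,r=.020,lead=5):
    es=np.array([.866,0,.5]);a=np.array([-.5,0,.866]);y=np.array([0,1.,0])
    yp=np.cos(th)*y+np.sin(th)*es; xp=np.cos(th)*es-np.sin(th)*y
    h=np.array([yp[1],-yp[0],0]);h/=np.linalg.norm(h)
    s=1 if end=='A' else -1; h=h*s
    c=[s*r*yp-s*.006*xp+k*.011*a for k in(-1,1)]
    e=min(c,key=lambda p:p@h); base=s*r*yp; base=base-(base@h)*h+(e@h)*h
    p=base-h*(.011+clear)
    w=G+RT@p; w[2]=z
    head=np.degrees(np.arctan2(h[1],h[0]))+1.45
    return w,(head+(180 if s>0 else 0)-lead+180)%360-180
def rows(L):
    for w,yaw in L: print(w.round(4),round(yaw,1),*rel(w,yaw))
E
python3 - <<'E'
from h import *
rows([fing(.29,'A',.012,.25),fing(.29,'A',.012,.134),fing(.29,'A',0,.134)])
E
```

```text
[0.4228 0.1184 0.25  ] 162.0 [  2.78 -12.86   0.8 ] -1.229
[0.4228 0.1184 0.134 ] 162.0 [  2.78 -12.86  12.4 ] -1.229
[0.4344 0.1157 0.134 ] 162.0 [  2.48 -11.7   12.4 ] -1.229
```

Emit:
arm_command:
  motion:
    - {"linear": [0.6,-2.6,0],"turn": -0.12}
    - {"linear": [1.2,-5.2,0],"turn": -0.24}
    - {"linear": [1.8,-8,0],"turn": -0.36}
    - {"linear": [2.3,-10.5,0],"turn": -0.48}
    - {"linear": [2.8,-12.9,0],"turn": -0.6}
  hand: 255

```text
time_s: 10.43
position: [0.4186, 0.1185, 0.2498]
ee_rot: [-180.0, -0.0, 126.3]
wrist_force: [0.5, 0.6, 0.5]
gripper_width: -0.0005
```

Emit:
arm_command:
  motion:
    - {"linear": [0,0,0],"turn": -0.12}
    - {"linear": [0,0,0],"turn": -0.24}
    - {"linear": [0,0,0],"turn": -0.36}
    - {"linear": [0,0,0],"turn": -0.48}
    - {"linear": [0,0,0],"turn": -0.6}

```text
time_s: 10.85
position: [0.4199, 0.1184, 0.25]
ee_rot: [-180.0, 0.0, 160.7]
wrist_force: [1.1, 0.3, -0.6]
gripper_width: 0.0005
```

Emit:
arm_command:
  motion:
    - {"linear": [0,0,0],"turn": -0.03}
    - {"linear": [0,0,3],"turn": -0.03}
    - {"linear": [0,0,5],"turn": -0.03}
    - {"linear": [0,0,6],"turn": -0.03}
    - {"linear": [0,0,6],"turn": -0.03}

```text
time_s: 11.27
position: [0.4183, 0.1181, 0.1872]
ee_rot: [-179.8, -0.3, 162.0]
wrist_force: [0.7, -0.7, -0.2]
gripper_width: 0.0001
```

Run:
```python
from h import *
s=bot.state();print(s['position'],s['wrist_force'],s['ee_rot'][2],s['gripper_width'])
rows([fing(.29,'A',.012,.134)])
d=snap('side','s6.png')
im=cv2.imread('pics/s6.png')[150:310,170:350];cv2.imwrite('pics/s6c.png',cv2.resize(im,None,fx=3.5,fy=3.5,interpolation=cv2.INTER_CUBIC))
```

```text
[0.41830533 0.11810783 0.18715175] [ 0.69250159 -0.71244503 -0.21750078] 162.02089658156214 7.970126498352536e-05
[0.4228 0.1184 0.134 ] 162.0 [-0.42  0.16  5.32] 0.001
```

View pics/s6c.png

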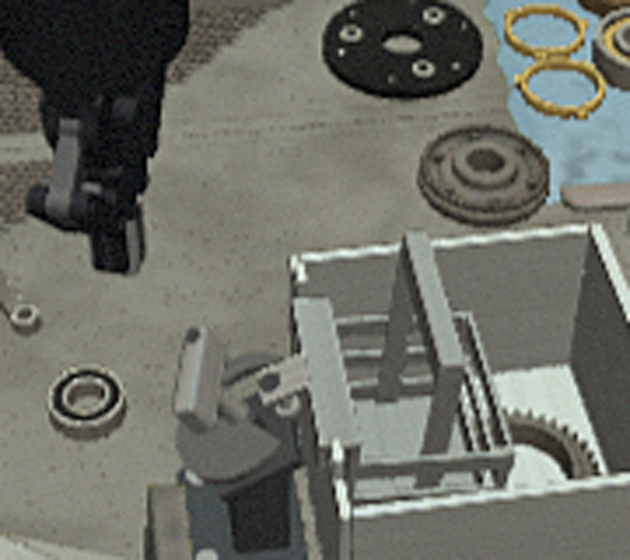

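The finger is above and on the robot side of the wing's +y end. I'll descend next.

Emit:
arm_command:
  motion:
    - {"linear": [-0.3,0.1,1.5],"turn": 0}
    - {"linear": [-0.3,0.1,3],"turn": 0}
    - {"linear": [-0.3,0.1,4.5],"turn": 0}
    - {"linear": [-0.3,0.1,5.2],"turn": 0}
    - {"linear": [-0.3,0.1,5.2],"turn": 0}

```text
time_s: 11.73
position: [0.4229, 0.1183, 0.1377]
ee_rot: [-180.0, -0.1, 162.0]
wrist_force: [0.4, 0.7, -0.1]
gripper_width: 0.0002
```

Emit:
arm_command:
  motion:
    - {"linear": [0,0,0],"turn": 0}
    - {"linear": [0,0,0],"turn": 0}
    - {"linear": [0,0,0],"turn": 0}

```text
time_s: 11.98
position: [0.4242, 0.1185, 0.1398]
ee_rot: [179.9, 0.1, 162.0]
wrist_force: [-0.2, 0.6, -0.0]
gripper_width: 0.0003
```

Run:
```python
from h import *
s=bot.state();print(s['position'],s['wrist_force'],s['ee_rot'][2])
rows([fing(t,'A',0,.134) for t in (.29,.4,.5,.6,.7,.8,.9,1.0,1.1)])
```

```text
[0.42415215 0.11853052 0.13976858] [-2.20662752e-01  6.38441901e-01 -4.20904079e-04] 162.02020404639023
[0.4344 0.1157 0.134 ] 162.0 [-1.07  0.04  0.58] 0.001
[0.4369 0.117  0.134 ] 156.3 [-1.27  0.24  0.58] 0.099
[0.4394 0.1179 0.134 ] 151.1 [-1.47  0.41  0.58] 0.19
[0.4419 0.1186 0.134 ] 145.8 [-1.69  0.55  0.58] 0.283
[0.4445 0.119  0.134 ] 140.3 [-1.93  0.67  0.58] 0.378
[0.4473 0.1191 0.134 ] 134.7 [-2.18  0.77  0.58] 0.476
[0.4501 0.1189 0.134 ] 129.0 [-2.46  0.84  0.58] 0.577
[0.453  0.1184 0.134 ] 123.0 [-2.74  0.88  0.58] 0.681
[0.4559 0.1176 0.134 ] 116.9 [-3.04  0.89  0.58] 0.788
```

Emit:
arm_command:
  motion:
    - {"linear": [-0.6,0,0.4],"turn": 0}
    - {"linear": [-1.1,0.1,0.5],"turn": 0.03}
    - {"linear": [-1.3,0.25,0.5],"turn": 0.1}
    - {"linear": [-1.5,0.4,0.5],"turn": 0.19}
    - {"linear": [-1.7,0.55,0.5],"turn": 0.28}

```text
time_s: 12.4
position: [0.44, 0.1189, 0.1335]
ee_rot: [-179.9, -0.2, 145.7]
wrist_force: [-5.6, 2.0, 3.5]
gripper_width: -0.0001
```

Run:
```python
from h import *
s=bot.state();print(s['position'],s['wrist_force'],s['ee_rot'][2])
rows([fing(t,'A',0,.134) for t in (.6,.7,.8,.9,1.0,1.1)])
```

```text
[0.43998581 0.11886859 0.13350666] [-5.58955541  2.00954699  3.47759489] 145.73535287213627
[0.4419 0.1186 0.134 ] 145.8 [-0.18  0.08 -0.05] -0.001
[0.4445 0.119  0.134 ] 140.3 [-0.37  0.27 -0.05] 0.094
[0.4473 0.1191 0.134 ] 134.7 [-0.59  0.43 -0.05] 0.192
[0.4501 0.1189 0.134 ] 129.0 [-0.83  0.58 -0.05] 0.293
[0.453  0.1184 0.134 ] 123.0 [-1.1   0.7  -0.05] 0.397
[0.4559 0.1176 0.134 ] 116.9 [-1.38  0.79 -0.05] 0.503
```

Emit:
arm_command:
  motion:
    - {"linear": [-0.3,0.2,-0.1],"turn": 0.09}
    - {"linear": [-0.55,0.4,-0.2],"turn": 0.19}
    - {"linear": [-0.8,0.55,-0.3],"turn": 0.29}
    - {"linear": [-1.1,0.7,-0.3],"turn": 0.39}
    - {"linear": [-1.4,0.8,-0.3],"turn": 0.5}

```text
time_s: 12.82
position: [0.4565, 0.1181, 0.1364]
ee_rot: [-179.9, -0.2, 117.1]
wrist_force: [-3.5, 2.8, 2.8]
gripper_width: 0.0004
```

Emit:
arm_command:
  motion:
    - {"linear": [0,0,0],"turn": 0}
    - {"linear": [0,0,0],"turn": 0}

```text
time_s: 12.98
position: [0.4572, 0.1177, 0.1365]
ee_rot: [180.0, -0.1, 117.5]
wrist_force: [-3.4, 1.1, 2.1]
gripper_width: 0.0001
```

Run:
```python
from h import *
s=bot.state();print(s['position'],s['wrist_force'],s['ee_rot'][2])
W=cloud(imaging.read_camera('top'))
m=(W[...,2]>.106)&(W[...,2]<.14)&(W[...,0]>.42)&(W[...,0]<.482)&(W[...,1]>.05)&(W[...,1]<.14)
P=W[m];print('wing',len(P),cv2.minAreaRect(P[:,:2].astype(np.float32)*1000))
rows([fing(t,'A',0,.137) for t in (1.0,1.1,1.2)]+[fing(1.05,'A',.03,.2)])
```

```text
[0.45716748 0.11767437 0.13645829] [-3.36789139  1.07266269  2.05736865] 117.48737939459052
wing 0 ((0.0, 0.0), (0.0, 0.0), 0.0)
[0.453  0.1184 0.137 ] 123.0 [ 0.27 -0.34 -0.05] -0.096
[0.4559 0.1176 0.137 ] 116.9 [ 0.06 -0.12 -0.05] 0.01
[0.4587 0.1164 0.137 ] 110.6 [-0.18  0.07 -0.05] 0.12
[0.4372 0.1426 0.2   ] 120.0 [ 3.14 -0.62 -6.35] -0.043
```

Emit:
arm_command:
  motion:
    - {"linear": [0.8,0,0],"turn": 0}
    - {"linear": [1.5,0,-2],"turn": 0}
    - {"linear": [1.5,0,-5],"turn": 0}
    - {"linear": [1.5,0,-7.5],"turn": 0}
    - {"linear": [1.5,0,-7.5],"turn": 0}

```text
time_s: 13.45
position: [0.4533, 0.131, 0.2175]
ee_rot: [179.3, 0.3, 117.4]
wrist_force: [0.3, -0.2, 0.1]
gripper_width: 0.0003
```

Run:
```python
from h import *
for c in('side','top'):
    W=cloud(imaging.read_camera(c))
    m=(W[...,2]>.1)&(W[...,2]<.145)&(W[...,0]>.42)&(W[...,0]<.482)&(W[...,1]>.055)&(W[...,1]<.13)
    q=(W-G)@RT; ax=q@np.array([-.5,0,.866]); u=q@np.array([.866,0,.5]); v=q[...,1]
    n=m&(abs(ax)<.015)
    P=np.stack([u[n],v[n]],-1);print('wing(u,v)',len(P),cv2.minAreaRect(P.astype(np.float32)*1000) if len(P) else '')
rows([fing(1.1,'B',.012,.2),fing(1.1,'B',.012,.125)])
```

```text
wing(u,v) 408 ((-0.4219989776611328, -0.5564975738525391), (44.955814361572266, 13.693615913391113), 25.686697006225586)
wing(u,v) 0 
[0.4525 0.0552 0.2   ] 116.9 [-6.75 -3.35  1.26] 0.009
[0.4525 0.0552 0.125 ] 116.9 [-6.75 -3.35  8.76] 0.009
```

The tilted-plane fit gives θ≈1.12 rad, with the wing centre within 1 mm of where I expected. I'll move to the other end.

Emit:
arm_command:
  motion:
    - {"linear": [-2.5,-1.2,0],"turn": 0}
    - {"linear": [-5,-2.4,0],"turn": 0}
    - {"linear": [-6.8,-3.4,0.5],"turn": 0}
    - {"linear": [-6.8,-3.4,2],"turn": 0}
    - {"linear": [-6.8,-3.4,4]}

```text
$.motion[4]: bad value
```

Run:
```python
from h import *
print(bot.state()['position'],bot.state()['wrist_force'])
rows([fing(1.12,'B',.012,.125)])
```

```text
[0.45119814 0.13056474 0.21261222] [ 0.01841794  0.02476635 -1.40500841]
[0.4517 0.0553 0.125 ] 115.7 [-6.71 -3.42  8.76] 0.03
```

Emit:
arm_command:
  motion:
    - {"linear": [-2.5,-1.2,0],"turn": 0}
    - {"linear": [-5,-2.4,0],"turn": 0}
    - {"linear": [-6.8,-3.4,0.5],"turn": 0}
    - {"linear": [-6.8,-3.4,2],"turn": 0}
    - {"linear": [-6.8,-3.4,4],"turn": 0}

```text
time_s: 13.97
position: [0.4518, 0.0531, 0.1707]
ee_rot: [179.9, 0.1, 117.2]
wrist_force: [-0.0, 0.2, -0.2]
gripper_width: -0.0001
```

Emit:
arm_command:
  motion:
    - {"linear": [0,0,0],"turn": 0}
    - {"linear": [0,0,1.5],"turn": 0.03}
    - {"linear": [0,0,3],"turn": 0.03}
    - {"linear": [0,0,4.3],"turn": 0.03}
    - {"linear": [0,0,4.3],"turn": 0.03}

```text
time_s: 14.38
position: [0.4489, 0.0546, 0.1248]
ee_rot: [-179.6, -0.2, 115.7]
wrist_force: [-0.9, -0.8, -0.4]
gripper_width: 0.0002
```

Emit:
arm_command:
  motion:
    - {"linear": [0,0,0],"turn": 0}
    - {"linear": [0,0,0],"turn": 0}
    - {"linear": [0,0,0],"turn": 0}

```text
time_s: 14.63
position: [0.452, 0.0546, 0.1295]
ee_rot: [179.9, 0.1, 115.6]
wrist_force: [-0.3, 0.3, -0.1]
gripper_width: 0.0
```

Run:
```python
from h import *
print(bot.state()['position'],bot.state()['wrist_force'])
rows([fing(t,'B',0,.125) for t in (1.12,1.2,1.3,1.4,1.5,1.6,1.7)])
```

```text
[0.45204419 0.05455601 0.12945599] [-0.26365253  0.26009646 -0.14410092]
[0.4456 0.0656 0.125 ] 115.7 [ 1.28 -0.1   0.45] -0.0
[0.4433 0.0666 0.125 ] 110.6 [ 1.46 -0.27  0.45] 0.087
[0.4406 0.0682 0.125 ] 104.2 [ 1.72 -0.45  0.45] 0.199
[0.438  0.0701 0.125 ] 97.7 [ 2.01 -0.6   0.45] 0.313
[0.4356 0.0723 0.125 ] 91.1 [ 2.31 -0.71  0.45] 0.428
[0.4335 0.0745 0.125 ] 84.5 [ 2.6  -0.81  0.45] 0.543
[0.4316 0.076  0.125 ] 77.9 [ 2.82 -0.92  0.45] 0.658
```

Emit:
arm_command:
  motion:
    - {"linear": [0.7,0,0.2],"turn": 0}
    - {"linear": [1.3,-0.15,0.4],"turn": 0.03}
    - {"linear": [1.5,-0.3,0.4],"turn": 0.1}
    - {"linear": [1.75,-0.45,0.4],"turn": 0.2}
    - {"linear": [2.0,-0.6,0.4],"turn": 0.31}

```text
time_s: 15.05
position: [0.438, 0.0686, 0.1247]
ee_rot: [179.9, 0.3, 97.6]
wrist_force: [3.6, -8.2, -4.0]
gripper_width: -0.0
```

Emit:
arm_command:
  motion:
    - {"linear": [0,0,0],"turn": 0}
    - {"linear": [0,0,0],"turn": 0}

```text
time_s: 15.22
position: [0.4379, 0.0687, 0.1246]
ee_rot: [179.9, 0.2, 97.8]
wrist_force: [1.8, -3.9, -3.2]
gripper_width: 0.0005
```

```bash
cat >> h.py <<'E'
def theta():
    W=cloud(imaging.read_camera('side'))
    q=(W-G)@RT; ax=q@np.array([-.5,0,.866]); u=q@np.array([.866,0,.5]); v=q[...,1]
    n=(abs(ax-.005)<.011)&(np.hypot(u,v)<.026)
    P=np.stack([u[n],v[n]],-1).astype(np.float32)*1000
    m=(W[...,2]>.14)&(W[...,2]<.165)&(W[...,0]>.52)&(W[...,0]<.58)&(W[...,1]>0.02)&(W[...,1]<.16);H=W[m]
    print('wing(u,v)',len(P),cv2.minAreaRect(P),'handle',len(H),cv2.minAreaRect(H[:,:2].astype(np.float32)*1000))
    s=bot.state();print(s['position'],s['ee_rot'][2],'F',s['wrist_force'],'M',s['ft_torque'])
E
python3 - <<'E'
from h import *
theta()
rows([fing(t,'B',0,.125) for t in (1.4,1.5,1.6,1.7,1.8,1.9,2.)])
E
```

```text
wing(u,v) 16 ((4.957365989685059, -3.9825778007507324), (11.632225036621094, 3.4613890647888184), 21.391271591186523) handle 443 ((555.9130249023438, 94.06389617919922), (13.497876167297363, 83.9598159790039), 1.5897095203399658)
[0.43786841 0.06870386 0.12462394] 97.84006988371011 F [ 1.95311529 -4.68244912 -3.48016118] M [-0.75290432 -0.38405093 -0.02102143]
[0.438  0.0701 0.125 ] 97.7 [ 0.13  0.03 -0.04] 0.002
[0.4356 0.0723 0.125 ] 91.1 [ 0.39 -0.17 -0.04] 0.117
[0.4335 0.0745 0.125 ] 84.5 [ 0.63 -0.35 -0.04] 0.233
[0.4316 0.076  0.125 ] 77.9 [ 0.81 -0.52 -0.04] 0.348
[0.4297 0.0778 0.125 ] 71.4 [ 1.01 -0.69 -0.04] 0.462
[0.428  0.0798 0.125 ] 64.9 [ 1.23 -0.83 -0.04] 0.575
[0.4264 0.082  0.125 ] 58.6 [ 1.48 -0.95 -0.04] 0.685
```

Emit:
arm_command:
  motion:
    - {"linear": [0.4,-0.15,0],"turn": 0.12}
    - {"linear": [0.6,-0.35,0],"turn": 0.23}
    - {"linear": [0.8,-0.5,0],"turn": 0.35}
    - {"linear": [1.0,-0.7,0],"turn": 0.46}
    - {"linear": [1.0,-0.7,0],"turn": 0.46}

```text
time_s: 15.68
position: [0.4285, 0.077, 0.1237]
ee_rot: [179.9, 0.3, 71.3]
wrist_force: [0.6, -6.6, -3.7]
gripper_width: 0.0003
```

Emit:
arm_command:
  motion:
    - {"linear": [0,0,0],"turn": 0}
    - {"linear": [0,0,0],"turn": 0}

```text
time_s: 15.85
position: [0.4285, 0.077, 0.1237]
ee_rot: [179.9, 0.3, 71.5]
wrist_force: [-0.2, -6.9, -4.0]
gripper_width: -0.0001
```

Run:
```python
from h import *
theta()
rows([fing(t,'B',0,.125) for t in (1.8,1.9,2.,2.1,2.2,2.3,2.4)])
```

```text
wing(u,v) 96 ((4.427120208740234, -13.106627464294434), (38.49473571777344, 21.029664993286133), 4.305113315582275) handle 451 ((552.4414672851562, 91.05950164794922), (12.690917015075684, 84.20992279052734), 2.069253444671631)
[0.42852454 0.07693876 0.12370281] 71.46819536831458 F [ 0.43583561 -7.59311207 -3.62853396] M [-1.13106709 -0.15240292  0.03840268]
[0.4297 0.0778 0.125 ] 71.4 [ 0.11  0.08 -0.13] 0.002
[0.428  0.0798 0.125 ] 64.9 [ 0.25 -0.14 -0.13] 0.114
[0.4264 0.082  0.125 ] 58.6 [ 0.42 -0.36 -0.13] 0.225
[0.4251 0.0845 0.125 ] 52.4 [ 0.61 -0.56 -0.13] 0.333
[0.4241 0.0871 0.125 ] 46.4 [ 0.82 -0.74 -0.13] 0.437
[0.4234 0.0898 0.125 ] 40.6 [ 1.06 -0.9  -0.13] 0.54
[0.4229 0.0926 0.125 ] 34.9 [ 1.31 -1.03 -0.13] 0.639
```

The basket is drawing in: the handle moved about 3.5 mm. I'll continue in smaller steps.

Emit:
arm_command:
  motion:
    - {"linear": [0.25,-0.15,0],"turn": 0.11}
    - {"linear": [0.45,-0.35,0],"turn": 0.22}
    - {"linear": [0.6,-0.55,0],"turn": 0.33}
    - {"linear": [0.6,-0.55,0],"turn": 0.33}
    - {"linear": [0.6,-0.55,0],"turn": 0.33}

```text
time_s: 16.32
position: [0.4247, 0.0835, 0.1237]
ee_rot: [179.8, 0.4, 52.5]
wrist_force: [-1.6, -9.7, -3.0]
gripper_width: 0.0001
```

Run:
```python
from h import *
theta()
rows([fing(t,'B',0,.125) for t in (2.,2.1,2.2,2.3,2.4,2.5,2.6)])
```

```text
wing(u,v) 150 ((0.36456871032714844, -12.483360290527344), (21.279102325439453, 40.16798782348633), 79.8353500366211) handle 450 ((549.2633666992188, 91.9824447631836), (12.395533561706543, 84.7857894897461), 3.2682342529296875)
[0.42467951 0.0835067  0.1237266 ] 52.54874769714318 F [ -1.0075154  -10.79697483  -2.55671296] M [-1.58033822  0.20232689 -0.02228717]
[0.4264 0.082  0.125 ] 58.6 [-0.01  0.23 -0.13] -0.106
[0.4251 0.0845 0.125 ] 52.4 [ 0.11 -0.03 -0.13] 0.002
[0.4241 0.0871 0.125 ] 46.4 [ 0.25 -0.27 -0.13] 0.107
[0.4234 0.0898 0.125 ] 40.6 [ 0.42 -0.49 -0.13] 0.209
[0.4229 0.0926 0.125 ] 34.9 [ 0.62 -0.69 -0.13] 0.308
[0.4228 0.0954 0.125 ] 29.3 [ 0.83 -0.87 -0.13] 0.405
[0.423  0.0981 0.125 ] 24.0 [ 1.06 -1.02 -0.13] 0.499
```

Emit:
arm_command:
  motion:
    - {"linear": [0.25,-0.25,0],"turn": 0.1}
    - {"linear": [0.4,-0.5,0],"turn": 0.2}
    - {"linear": [0.4,-0.5,0],"turn": 0.2}
    - {"linear": [0.4,-0.5,0],"turn": 0.2}

```text
time_s: 16.7
position: [0.4229, 0.0871, 0.1239]
ee_rot: [179.5, 0.7, 41.0]
wrist_force: [-2.2, -17.7, -0.1]
gripper_width: -0.0002
```

Run:
```python
from h import *
theta()
rows([fing(t,'B',0,.125) for t in (2.2,2.3,2.4,2.5,2.6)])
```

```text
wing(u,v) 187 ((0.5426750183105469, -5.93327522277832), (40.584922790527344, 20.843772888183594), 0.5466570258140564) handle 449 ((548.46484375, 91.73977661132812), (12.485688209533691, 84.96283721923828), 4.188085079193115)
[0.42282225 0.08713455 0.12384389] 41.04144261020587 F [ -2.54958686 -16.71268908  -1.01163598] M [-2.80662085  0.36793362 -0.00533223]
[0.4241 0.0871 0.125 ] 46.4 [ 0.09  0.09 -0.12] -0.094
[0.4234 0.0898 0.125 ] 40.6 [ 0.22 -0.17 -0.12] 0.008
[0.4229 0.0926 0.125 ] 34.9 [ 0.37 -0.4  -0.12] 0.108
[0.4228 0.0954 0.125 ] 29.3 [ 0.54 -0.62 -0.12] 0.204
[0.423  0.0981 0.125 ] 24.0 [ 0.74 -0.81 -0.12] 0.298
```

Emit:
arm_command:
  motion:
    - {"linear": [0.2,-0.2,0],"turn": 0.05}
    - {"linear": [0.3,-0.3,0],"turn": 0.1}
    - {"linear": [0.3,-0.3,0],"turn": 0.1}
    - {"linear": [0.3,-0.3,0],"turn": 0.1}

```text
time_s: 17.08
position: [0.4223, 0.0893, 0.124]
ee_rot: [179.3, 0.9, 35.3]
wrist_force: [-5.9, -22.4, 2.9]
gripper_width: -0.0003
```

Run:
```python
from h import *
theta()
rows([fing(t,'B',0,.125) for t in (2.2,2.3,2.4,2.5,2.6)])
d=snap('side','s7.png')
W=cloud(d);m=(W[...,2]>.105)&(W[...,2]<.12)&(W[...,0]>.48)&(W[...,0]<.515)&(W[...,1]>.05)&(W[...,1]<.137);P=W[m]
print(len(P),cv2.minAreaRect(P[:,:2].astype(np.float32)*1000))
im=cv2.imread('pics/s7.png')[170:310,170:350];cv2.imwrite('pics/s7c.png',cv2.resize(im,None,fx=4,fy=4,interpolation=cv2.INTER_CUBIC))
```

```text
wing(u,v) 211 ((0.29367637634277344, -7.374908447265625), (21.832185745239258, 39.7199592590332), 83.11009979248047) handle 456 ((548.4030151367188, 91.48515319824219), (12.692543029785156, 85.20203399658203), 3.8399572372436523)
[0.42228557 0.08932263 0.12396439] 35.26837455028558 F [ -6.0423378  -22.45779648   2.66029967] M [-3.73282018  0.91308381 -0.04308449]
[0.4241 0.0871 0.125 ] 46.4 [ 0.02  0.28 -0.1 ] -0.194
[0.4234 0.0898 0.125 ] 40.6 [ 0.12  0.02 -0.1 ] -0.092
[0.4229 0.0926 0.125 ] 34.9 [ 0.24 -0.23 -0.1 ] 0.007
[0.4228 0.0954 0.125 ] 29.3 [ 0.39 -0.46 -0.1 ] 0.103
[0.423  0.0981 0.125 ] 24.0 [ 0.57 -0.67 -0.1 ] 0.197
576 ((496.15765380859375, 91.96898651123047), (32.8202018737793, 85.52422332763672), 4.186043739318848)
```

View pics/s7c.png

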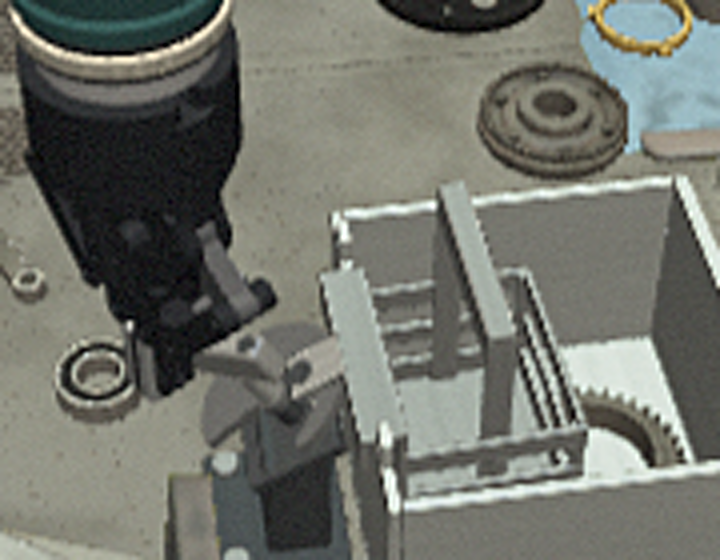

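The cam is at about 0.4 N·m. I'll back the finger off to measure the cam angle and basket pose unobstructed.

Emit:
arm_command:
  motion:
    - {"linear": [-0.7,0,0],"turn": 0}
    - {"linear": [-1.5,0,0],"turn": 0}
    - {"linear": [-2.5,0.5,0],"turn": 0}
    - {"linear": [-2.5,0.5,0],"turn": 0}

```text
time_s: 17.52
position: [0.4062, 0.0775, 0.1246]
ee_rot: [180.0, -0.0, 35.4]
wrist_force: [0.9, -0.4, -0.2]
gripper_width: -0.0001
```

```bash
cat >> h.py <<'E'
def meas():
    for cam in('side','top'):
        W=cloud(imaging.read_camera(cam)); q=(W-G)@RT; ax=q@np.array([-.5,0,.866]); u=q@np.array([.866,0,.5]); v=q[...,1]
        n=(abs(ax-.002)<.012)&(np.hypot(u,v)<.027)
        P=np.stack([u[n],v[n]],-1).astype(np.float32)*1000
        print(cam,'wing',len(P),cv2.minAreaRect(P) if len(P)>9 else '')
        t=np.array([.5818,.0948,0]);Q=(W-t)@RT
        for nm,lo,hi in(('handle',[-.06,-.045,.14],[-.01,.045,.166]),('lip',[-.095,-.045,.106],[-.06,.046,.122])):
            m=np.all((Q>lo)&(Q<hi),-1);P=Q[m]
            if len(P)<20: continue
            zt=np.percentile(P[:,2],95);P=P[P[:,2]>zt-.006]
            # slope of +x and -x edges vs y
            b=np.round(P[:,1]/.005);xm=[(P[b==k,1].mean(),np.percentile(P[b==k,0],10),np.percentile(P[b==k,0],90)) for k in np.unique(b) if (b==k).sum()>4]
            xm=np.array(xm);print(' ',nm,len(P),'z',zt.round(4),'x lo/hi',xm[:,1:].mean(0).round(4),'yaw lo/hi deg',[np.degrees(np.polyfit(xm[:,0],-xm[:,i],1)[0]).round(2) for i in(1,2)],'y',P[:,1].min().round(4),P[:,1].max().round(4))
    s=bot.state();print(s['position'],s['ee_rot'][2],s['wrist_force'])
E
python3 -c "
from h import *
meas()
rows([fing(t,'B',0,.125) for t in (2.2,2.3,2.4,2.5,2.6)])"
```

```text
side wing 198 ((0.976902961730957, -1.6044178009033203), (12.542692184448242, 43.42689514160156), 55.46566390991211)
  handle 328 z 0.1613 x lo/hi [-0.0388 -0.0295] yaw lo/hi deg [np.float64(2.39), np.float64(2.05)] y -0.0441 0.0395
  lip 528 z 0.1157 x lo/hi [-0.088  -0.0718] yaw lo/hi deg [np.float64(1.27), np.float64(1.97)] y -0.0449 0.0454
top wing 145 ((0.4725217819213867, 0.18839645385742188), (12.51002025604248, 45.165565490722656), 55.828163146972656)
  handle 199 z 0.162 x lo/hi [-0.0376 -0.0287] yaw lo/hi deg [np.float64(2.29), np.float64(2.5)] y -0.0436 0.0401
  lip 312 z 0.1161 x lo/hi [-0.0867 -0.0715] yaw lo/hi deg [np.float64(2.25), np.float64(1.9)] y -0.0443 0.0436
[0.40702149 0.07827456 0.12473899] 35.36951377212267 [ 0.10170809 -0.54163533  0.14895874]
[0.4241 0.0871 0.125 ] 46.4 [ 1.9   0.27 -0.03] -0.193
[0.4234 0.0898 0.125 ] 40.6 [ 2.    0.   -0.03] -0.091
[0.4229 0.0926 0.125 ] 34.9 [ 2.13 -0.25 -0.03] 0.009
[0.4228 0.0954 0.125 ] 29.3 [ 2.28 -0.48 -0.03] 0.105
[0.423  0.0981 0.125 ] 24.0 [ 2.45 -0.69 -0.03] 0.199
```

θ = 2.17 rad, with the basket about 2.2° askew and roughly 1 mm from tight. I'll re-engage and turn further in small steps.

Emit:
arm_command:
  motion:
    - {"linear": [1.0,0,0],"turn": 0}
    - {"linear": [1.8,-0.1,0],"turn": 0}
    - {"linear": [2.1,-0.3,0],"turn": 0.04}
    - {"linear": [2.2,-0.4,0],"turn": 0.07}
    - {"linear": [2.2,-0.4,0],"turn": 0.07}

```text
time_s: 18.03
position: [0.4204, 0.0909, 0.1241]
ee_rot: [179.7, 0.8, 31.3]
wrist_force: [-10.9, -13.5, 8.2]
gripper_width: -0.0001
```

```bash
cat >> h.py <<'E'
def torque(th):
    s=bot.state();F=-RT.T@s['wrist_force'];es=np.array([.866,0,.5]);a=np.array([-.5,0,.866]);y=np.array([0,1.,0])
    yp=np.cos(th)*y+np.sin(th)*es; xp=np.cos(th)*es-np.sin(th)*y
    c=-.021*yp+.006*xp+.005*a
    print('F',s['wrist_force'].round(1),'tau',np.cross(c,F)@a)
E
python3 -c "
from h import *
meas();torque(2.3)
rows([fing(t,'B',0,.125) for t in (2.2,2.3,2.4,2.5,2.6,2.7)])"
```

```text
side wing 239 ((-0.5886421203613281, -4.922849655151367), (19.320552825927734, 44.92972183227539), 79.97537231445312)
  handle 331 z 0.1612 x lo/hi [-0.0389 -0.0297] yaw lo/hi deg [np.float64(2.28), np.float64(2.54)] y -0.0438 0.0401
  lip 530 z 0.1156 x lo/hi [-0.088  -0.0718] yaw lo/hi deg [np.float64(1.83), np.float64(2.39)] y -0.0448 0.0436
top wing 7 
  handle 193 z 0.1619 x lo/hi [-0.0378 -0.0288] yaw lo/hi deg [np.float64(1.95), np.float64(2.9)] y -0.0437 0.0401
  lip 143 z 0.117 x lo/hi [-0.0848 -0.0717] yaw lo/hi deg [np.float64(11.23), np.float64(2.64)] y -0.0446 0.0417
[0.42036635 0.0908465  0.12411363] 31.38736225009706 [-10.36131787 -13.75473448   7.37076144]
F [-10.4 -13.8   7.4] tau -0.31829674802773156
[0.4241 0.0871 0.125 ] 46.4 [ 0.12  0.51 -0.09] -0.262
[0.4234 0.0898 0.125 ] 40.6 [ 0.2   0.24 -0.09] -0.16
[0.4229 0.0926 0.125 ] 34.9 [ 0.31 -0.01 -0.09] -0.061
[0.4228 0.0954 0.125 ] 29.3 [ 0.45 -0.26 -0.09] 0.036
[0.423  0.0981 0.125 ] 24.0 [ 0.61 -0.48 -0.09] 0.129
[0.4235 0.1008 0.125 ] 18.7 [ 0.79 -0.68 -0.09] 0.221
```

Emit:
arm_command:
  motion:
    - {"linear": [0.15,-0.05,0],"turn": 0}
    - {"linear": [0.3,-0.1,0],"turn": 0.02}
    - {"linear": [0.3,-0.1,0],"turn": 0.02}
    - {"linear": [0.3,-0.1,0],"turn": 0.02}

```text
time_s: 18.47
position: [0.4207, 0.0917, 0.1241]
ee_rot: [179.7, 1.1, 30.2]
wrist_force: [-16.7, -18.1, 12.4]
gripper_width: 0.0002
```

```bash
python3 -c "
from h import *
meas();torque(2.3)"
```

```text
side wing 233 ((-0.6898841857910156, -5.490535736083984), (17.630598068237305, 42.29657745361328), 77.32081604003906)
  handle 330 z 0.1613 x lo/hi [-0.039  -0.0298] yaw lo/hi deg [np.float64(2.18), np.float64(2.18)] y -0.0446 0.0391
  lip 533 z 0.1156 x lo/hi [-0.0882 -0.0719] yaw lo/hi deg [np.float64(1.1), np.float64(2.43)] y -0.0449 0.0459
top wing 4 
  handle 200 z 0.1622 x lo/hi [-0.0382 -0.0289] yaw lo/hi deg [np.float64(1.88), np.float64(2.26)] y -0.0437 0.0402
  lip 128 z 0.1162 x lo/hi [-0.0852 -0.0722] yaw lo/hi deg [np.float64(12.34), np.float64(3.15)] y -0.0447 0.0456
[0.42064592 0.09173187 0.12411857] 30.213309533316195 [-15.78340346 -18.85508349  11.85189024]
F [-15.8 -18.9  11.9] tau -0.4402379185120895
```

```bash
cat >> h.py <<'E'
def tilt():
    t=np.array([.5818,.0948,0])
    for cam in('top','side'):
        Q=(cloud(imaging.read_camera(cam))-t)@RT; Q=Q.reshape(-1,3)
        def fit(P):
            k=np.ones(len(P),bool)
            for _ in range(6):
                A=np.c_[P[:,:2],np.ones(len(P))];c=np.linalg.lstsq(A[k],P[k,2],rcond=None)[0];k=abs(P[:,2]-A@c)<.002
            return np.degrees(c[:2]).round(2),k.sum()
        m=np.all((Q>[-.068,-.05,.094])&(Q<[.012,.05,.106]),-1);P=Q[m]
        print(cam,'rail',len(P),fit(P) if len(P)>30 else '', 'xmax',np.percentile(P[:,0],99),'z by x',[(x,np.percentile(P[abs(P[:,0]-x)<.006,2],70).round(4) if (abs(P[:,0]-x)<.006).sum()>5 else 0) for x in(-.06,-.045,-.03,-.015,0,.005)])
        m=np.all((Q>[-.1,-.05,.028])&(Q<[.03,.05,.048]),-1);P=Q[m]
        print('  floor',len(P),fit(P) if len(P)>30 else '')
        m=np.all((Q>[-.05,-.045,.152])&(Q<[-.01,.045,.168]),-1);P=Q[m];zt=np.percentile(P[:,2],90);P=P[P[:,2]>zt-.005];print('  handletop',len(P),fit(P))
E
python3 -c "
from h import *
tilt()"
```

```text
top rail 138 (array([-0.54,  0.62]), np.int64(93)) xmax 0.005298125605021268 z by x [(-0.06, np.float64(0.0995)), (-0.045, np.float64(0.0997)), (-0.03, np.float64(0.0993)), (-0.015, np.float64(0.0984)), (0, np.float64(0.0996)), (0.005, np.float64(0.0996))]
  floor 521 (array([-0.26, -0.28]), np.int64(364))
  handletop 196 (array([3.52, 0.2 ]), np.int64(165))
side rail 388 (array([ 0.34, -0.06]), np.int64(230)) xmax 0.004981863945626825 z by x [(-0.06, np.float64(0.0992)), (-0.045, np.float64(0.0991)), (-0.03, np.float64(0.1006)), (-0.015, np.float64(0.0992)), (0, np.float64(0.0994)), (0.005, np.float64(0.0994))]
  floor 696 (array([ 0.21, -0.16]), np.int64(526))
  handletop 328 (array([2.78, 0.08]), np.int64(290))
```

The basket is upright to within 0.5°, but still about 2° yawed and 1–1.5 mm from flush. I'll keep turning in small steps.

Emit:
arm_command:
  motion:
    - {"linear": [0.15,-0.1,0],"turn": 0.02}
    - {"linear": [0.3,-0.2,0],"turn": 0.05}
    - {"linear": [0.3,-0.2,0],"turn": 0.05}
    - {"linear": [0.3,-0.2,0],"turn": 0.05}

```text
time_s: 19.0
position: [0.421, 0.0937, 0.1243]
ee_rot: [179.5, 1.3, 27.3]
wrist_force: [-20.5, -20.7, 17.8]
gripper_width: -0.0
```

```bash
python3 -c "
from h import *
meas();torque(2.3)"
```

```text
side wing 238 ((-1.0166339874267578, -4.958158493041992), (19.924142837524414, 43.60288619995117), 74.97486877441406)
  handle 332 z 0.1614 x lo/hi [-0.0391 -0.0299] yaw lo/hi deg [np.float64(2.05), np.float64(2.05)] y -0.0447 0.0408
  lip 523 z 0.1156 x lo/hi [-0.0882 -0.0721] yaw lo/hi deg [np.float64(1.74), np.float64(1.9)] y -0.0447 0.0451
top wing 1 
  handle 203 z 0.1617 x lo/hi [-0.0386 -0.0292] yaw lo/hi deg [np.float64(1.2), np.float64(2.51)] y -0.043 0.0399
  lip 103 z 0.1159 x lo/hi [-0.0865 -0.0724] yaw lo/hi deg [np.float64(3.71), np.float64(1.28)] y -0.0255 0.0434
[0.42096532 0.09374237 0.12434168] 27.327603863937025 [-20.88915197 -22.01515609  16.02583811]
F [-20.9 -22.   16. ] tau -0.5226600599749862
```

Emit:
arm_command:
  motion:
    - {"linear": [-0.7,0,0],"turn": 0}
    - {"linear": [-1.5,0,0],"turn": 0}
    - {"linear": [-2.2,0,0],"turn": -0.1}
    - {"linear": [-2.2,0,0],"turn": -0.1}

```text
time_s: 19.43
position: [0.4065, 0.0902, 0.1242]
ee_rot: [-180.0, -0.0, 33.2]
wrist_force: [0.1, 0.2, 0.3]
gripper_width: -0.0003
```

```bash
python3 -c "
from h import *
meas();meas()
rows([fing(t,'B',0,.125) for t in (2.2,2.3,2.4,2.5,2.6)])"
```

```text
side wing 241 ((-0.052353858947753906, -1.3037548065185547), (12.178637504577637, 44.71368408203125), 51.622867584228516)
  handle 330 z 0.1614 x lo/hi [-0.0393 -0.0301] yaw lo/hi deg [np.float64(1.46), np.float64(1.72)] y -0.0447 0.0393
  lip 529 z 0.1154 x lo/hi [-0.0881 -0.0722] yaw lo/hi deg [np.float64(1.04), np.float64(1.82)] y -0.0447 0.0449
top wing 48 ((-7.317598342895508, 11.596076011657715), (9.046163558959961, 25.953716278076172), 75.03864288330078)
  handle 198 z 0.162 x lo/hi [-0.0385 -0.0295] yaw lo/hi deg [np.float64(1.4), np.float64(1.41)] y -0.0436 0.0386
  lip 317 z 0.1158 x lo/hi [-0.0872 -0.072 ] yaw lo/hi deg [np.float64(1.43), np.float64(2.0)] y -0.0444 0.0433
[0.40725426 0.09041618 0.12442439] 33.01086054244187 [ 0.15991558 -0.4416302  -0.501451  ]
side wing 241 ((-0.201446533203125, -1.7433223724365234), (12.661480903625488, 45.651634216308594), 54.153106689453125)
  handle 329 z 0.1613 x lo/hi [-0.0394 -0.0301] yaw lo/hi deg [np.float64(1.71), np.float64(1.81)] y -0.0449 0.0396
  lip 525 z 0.1156 x lo/hi [-0.0885 -0.0722] yaw lo/hi deg [np.float64(0.85), np.float64(1.73)] y -0.0446 0.0441
top wing 48 ((-6.906388282775879, 11.248976707458496), (8.743067741394043, 24.171146392822266), 68.61660766601562)
  handle 196 z 0.1617 x lo/hi [-0.0384 -0.0294] yaw lo/hi deg [np.float64(1.56), np.float64(1.63)] y -0.0435 0.0388
  lip 316 z 0.1159 x lo/hi [-0.0872 -0.072 ] yaw lo/hi deg [np.float64(1.4), np.float64(1.31)] y -0.045 0.0433
[0.40725655 0.0902905  0.12439762] 33.047950315348515 [-0.02219701 -0.07262     0.15828188]
[0.4241 0.0871 0.125 ] 46.4 [ 1.24  1.18 -0.06] -0.233
[0.4234 0.0898 0.125 ] 40.6 [ 1.32  0.92 -0.06] -0.131
[0.4229 0.0926 0.125 ] 34.9 [ 1.44  0.66 -0.06] -0.032
[0.4228 0.0954 0.125 ] 29.3 [ 1.58  0.42 -0.06] 0.065
[0.423  0.0981 0.125 ] 24.0 [ 1.75  0.21 -0.06] 0.158
```

θ≈2.23 and yaw 1.6°, so it is squaring up as it draws in. One or two more increments.

Emit:
arm_command:
  motion:
    - {"linear": [0.8,0.5,0],"turn": 0}
    - {"linear": [1.4,0.4,0],"turn": 0.04}
    - {"linear": [1.7,0.3,0],"turn": 0.08}
    - {"linear": [1.85,0.2,0],"turn": 0.1}
    - {"linear": [1.85,0.2,0],"turn": 0.1}

```text
time_s: 20.05
position: [0.4202, 0.094, 0.124]
ee_rot: [179.7, 0.9, 27.3]
wrist_force: [-13.8, -14.4, 10.0]
gripper_width: 0.0002
```

```bash
python3 -c "
from h import *
meas();torque(2.3)"
```

```text
side wing 240 ((-1.5306587219238281, -5.3679656982421875), (18.28056526184082, 43.80028533935547), 74.24494171142578)
  handle 329 z 0.1614 x lo/hi [-0.0394 -0.0301] yaw lo/hi deg [np.float64(1.88), np.float64(1.65)] y -0.0444 0.0404
  lip 527 z 0.1156 x lo/hi [-0.0881 -0.0723] yaw lo/hi deg [np.float64(1.15), np.float64(1.97)] y -0.0446 0.046
top wing 2 
  handle 197 z 0.1619 x lo/hi [-0.0384 -0.0295] yaw lo/hi deg [np.float64(0.96), np.float64(1.17)] y -0.0441 0.0384
  lip 131 z 0.1157 x lo/hi [-0.0831 -0.0716] yaw lo/hi deg [np.float64(13.73), np.float64(3.16)] y -0.042 0.0456
[0.42015759 0.09393895 0.12399436] 27.28325534130567 [-12.76649347 -14.1205577    8.83988889]
F [-12.8 -14.1   8.8] tau -0.33719160547461524
```

Emit:
arm_command:
  motion:
    - {"linear": [0.2,-0.1,0],"turn": 0.02}
    - {"linear": [0.4,-0.2,0],"turn": 0.05}
    - {"linear": [0.5,-0.25,0],"turn": 0.06}
    - {"linear": [0.5,-0.25,0],"turn": 0.06}

```text
time_s: 20.48
position: [0.4206, 0.0959, 0.1241]
ee_rot: [179.5, 1.4, 23.8]
wrist_force: [-21.6, -21.3, 17.0]
gripper_width: 0.0
```

```bash
python3 -c "
from h import *
meas();torque(2.3)"
```

```text
side wing 243 ((-3.2218399047851562, -4.498199462890625), (20.527761459350586, 47.72819519042969), 71.91287231445312)
  handle 326 z 0.1613 x lo/hi [-0.0394 -0.0304] yaw lo/hi deg [np.float64(1.84), np.float64(1.51)] y -0.0447 0.0409
  lip 524 z 0.1155 x lo/hi [-0.0887 -0.0726] yaw lo/hi deg [np.float64(1.31), np.float64(1.71)] y -0.0448 0.045
top wing 0 
  handle 196 z 0.162 x lo/hi [-0.0387 -0.0298] yaw lo/hi deg [np.float64(0.85), np.float64(1.17)] y -0.0431 0.0385
  lip 87 z 0.1162 x lo/hi [-0.0854 -0.0725] yaw lo/hi deg [np.float64(19.29), np.float64(2.83)] y 0.015 0.0414
[0.42064089 0.09593013 0.12409971] 23.8050857094457 [-21.64614683 -20.9189266   17.43553965]
F [-21.6 -20.9  17.4] tau -0.5000424986744189
```

Emit:
arm_command:
  motion:
    - {"linear": [0.15,-0.1,0],"turn": 0.02}
    - {"linear": [0.3,-0.2,0],"turn": 0.05}
    - {"linear": [0.3,-0.2,0],"turn": 0.05}
    - {"linear": [0.3,-0.2,0],"turn": 0.05}

```text
time_s: 20.92
position: [0.4211, 0.0978, 0.1243]
ee_rot: [179.4, 1.6, 20.9]
wrist_force: [-26.9, -24.6, 21.6]
gripper_width: 0.0001
```

```bash
python3 -c "
from h import *
meas();torque(2.35)"
```

```text
side wing 233 ((-1.175832748413086, -3.464326858520508), (20.744611740112305, 43.42176055908203), 64.61128234863281)
  handle 329 z 0.1615 x lo/hi [-0.0397 -0.0305] yaw lo/hi deg [np.float64(1.31), np.float64(0.85)] y -0.0447 0.0402
  lip 521 z 0.1159 x lo/hi [-0.0888 -0.0729] yaw lo/hi deg [np.float64(0.64), np.float64(1.54)] y -0.0449 0.046
top wing 0 
  handle 197 z 0.1624 x lo/hi [-0.0389 -0.0299] yaw lo/hi deg [np.float64(0.72), np.float64(1.61)] y -0.0436 0.0384
  lip 74 z 0.1156 x lo/hi [-0.0846 -0.0723] yaw lo/hi deg [np.float64(25.99), np.float64(4.93)] y 0.0194 0.0458
[0.42117013 0.09784083 0.12435326] 20.916731262950943 [-27.74726314 -24.90641079  22.18136081]
F [-27.7 -24.9  22.2] tau -0.6048573232386198
```

Emit:
arm_command:
  motion:
    - {"linear": [-0.7,0,0],"turn": 0}
    - {"linear": [-1.5,0,0],"turn": 0}
    - {"linear": [-3,0,0],"turn": 0}
    - {"linear": [-4,0,0],"turn": 0}
    - {"linear": [-4,0,-3],"turn": 0}

```text
time_s: 21.43
position: [0.3847, 0.0907, 0.1469]
ee_rot: [-179.7, 0.9, 21.0]
wrist_force: [0.6, 0.4, -1.7]
gripper_width: -0.0001
```

Emit:
arm_command:
  motion:
    - {"linear": [-1,0,-4],"turn": 0}
    - {"linear": [-2,0,-8],"turn": 0}
    - {"linear": [-2,0,-10],"turn": 0}
    - {"linear": [-2,0,-10],"turn": 0}

```text
time_s: 21.77
position: [0.3752, 0.0846, 0.2609]
ee_rot: [179.8, -0.8, 21.1]
wrist_force: [0.1, 0.5, 0.4]
gripper_width: -0.0003
```

```bash
python3 -c "
from h import *
meas();meas();tilt()
snap('side','s8.png')
im=cv2.imread('pics/s8.png')[170:310,170:350];cv2.imwrite('pics/s8c.png',cv2.resize(im,None,fx=4,fy=4,interpolation=cv2.INTER_CUBIC))"
```

```text
side wing 249 ((-0.1883373260498047, -0.5894031524658203), (12.212108612060547, 46.517730712890625), 43.14221954345703)
  handle 325 z 0.1616 x lo/hi [-0.0399 -0.0306] yaw lo/hi deg [np.float64(0.77), np.float64(0.71)] y -0.045 0.0377
  lip 518 z 0.1157 x lo/hi [-0.0885 -0.0728] yaw lo/hi deg [np.float64(1.02), np.float64(1.33)] y -0.0445 0.042
top wing 154 ((0.03170204162597656, 0.14423179626464844), (12.592560768127441, 46.015872955322266), 43.04684829711914)
  handle 195 z 0.1619 x lo/hi [-0.0389 -0.0301] yaw lo/hi deg [np.float64(0.84), np.float64(0.83)] y -0.0435 0.0387
  lip 319 z 0.116 x lo/hi [-0.0877 -0.0725] yaw lo/hi deg [np.float64(0.81), np.float64(0.64)] y -0.0449 0.0459
[0.37328547 0.08443113 0.25529577] 21.073593851856405 [ 0.59559877  0.60950321 -0.47528056]
side wing 251 ((0.3319129943847656, -1.272562026977539), (12.334595680236816, 44.950347900390625), 43.0694694519043)
  handle 332 z 0.1615 x lo/hi [-0.0398 -0.0306] yaw lo/hi deg [np.float64(0.82), np.float64(1.06)] y -0.045 0.038
  lip 518 z 0.1157 x lo/hi [-0.0888 -0.0728] yaw lo/hi deg [np.float64(0.44), np.fl
[... 492 characters left out ...]
9,  0.11]), np.int64(93)) xmax 0.003541106392004307 z by x [(-0.06, np.float64(0.1004)), (-0.045, np.float64(0.0987)), (-0.03, np.float64(0.1001)), (-0.015, np.float64(0.0992)), (0, np.float64(0.0998)), (0.005, np.float64(0.0995))]
  floor 538 (array([ 0.1 , -0.13]), np.int64(375))
  handletop 194 (array([-3.56, -0.57]), np.int64(165))
side rail 382 (array([ 0.56, -0.32]), np.int64(236)) xmax 0.003145985410326241 z by x [(-0.06, np.float64(0.0991)), (-0.045, np.float64(0.0988)), (-0.03, np.float64(0.1005)), (-0.015, np.float64(0.0991)), (0, np.float64(0.0994)), (0.005, np.float64(0.0995))]
  floor 705 (array([0.38, 0.24]), np.int64(536))
  handletop 319 (array([ 3.31, -0.02]), np.int64(304))
```

View pics/s8c.png

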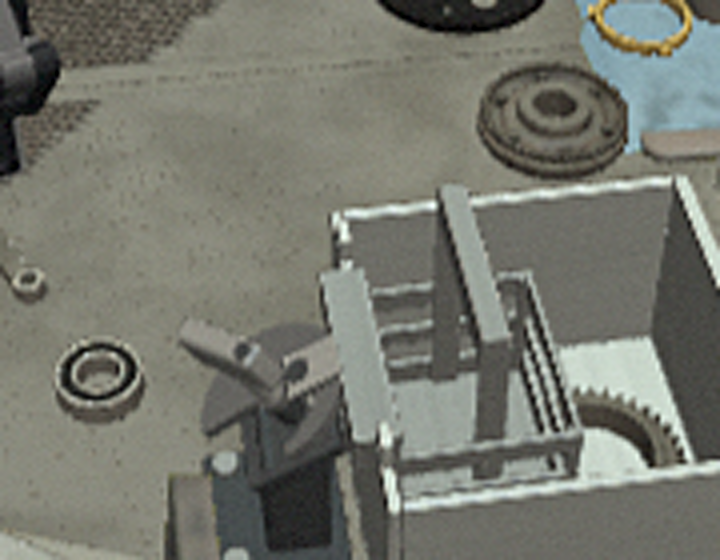

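The last view shows the cam turned (wing at about (235,350)), the stud held at (295,368), the lip flat on the rim and the bearing unmoved. θ≈2.38 rad, yaw about 0.9° or less, tilt about 0.3°. Peak torque was roughly 0.55 N·m, so I'm handing in.

```bash
python3 -c "
from h import *
s=bot.state();print(s['wrist_force'],s['joint_vel'].round(2));print(bot.finish_job())"
```

```text
[0.96022513 0.27083382 0.31465716] [ 0.09 -0.15 -0.29 -0.08  0.13 -0.06]
the job is handed in; nothing more can be done
None
```

The basket hangs by its lip on the tank's front rim between the ears, and the cam lock has drawn its stud tight. I handed the job in at about 22 s; it gives no verdict.

I carried the basket by its handle, lowered the lip over the rim so the stud dropped into the open notch, and let go. The tool can't be tilted through this interface, so I didn't grip the wing. Instead I pushed it clockwise with the closed fingers, first on one end and then on the other.

| Last check | Measured | Limit or target |
|---|---|---|
| Cam angle | about 2.38 rad | above 1.9 rad |
| Basket x in the tank frame | −34 to −35 mm | −35 mm is flush |
| Basket tilt | 0.6° or less | 1.4° |
| Basket yaw to the tank | 0.4–1.3° depending on the edge fitted (about 0.85° on the handle) | about 2.9° |
| Basket sideways offset | about −2 to −3 mm | 8 mm |

The bearing has not moved, and the arm is clear of everything.

- **Clamp force not measured:** I inferred that the stud is held with more than 12 N and less than 100 N from my estimated peak wing torque of about 0.55–0.6 N·m. That is above the stated 0.4 N·m tight value and below the 1 N·m forcing limit.
- **Not perfectly square:** the basket twisted about 2.2° while being drawn in and was still straightening at the last step. The remaining yaw may mean the back plate is a few tenths of a millimetre short of flush on one side.

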